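# Open and load the wash basket with baking moulds, lower its lid and pin it shut

### The job

Open the lid of the wash basket and put every aluminium baking mould from the counter into it, mouth-down as they stand now, each flat on the floor of a compartment of its own. Then lower the hold-down lid fully, and lock it by pushing the square-headed pin through the holes of the fork and the lid's lug, from either side, until its collar is fully home against the fork; let go of it there. Leave everything else on the counter where it is.

Things in the scene. Friction and masses are not known exactly. Their poses are not given: they have to be found in the camera images.
- mould0: One of five like aluminium moulds (up to two are absent: None): a hollow tapered cup standing mouth-down, 56 mm high, 44 across at its closed end (on top), 51 near the mouth (below), with a rim bead 3 high, 53 across; about 60 g. Origin: centre of the mouth plane, on the surface it stands on; z points up to the closed end while it stands mouth-down.
- mould1: One of five like aluminium moulds (up to two are absent: None): a hollow tapered cup standing mouth-down, 56 mm high, 44 across at its closed end (on top), 51 near the mouth (below), with a rim bead 3 high, 53 across; about 60 g. Origin: centre of the mouth plane, on the surface it stands on; z points up to the closed end while it stands mouth-down.
- mould2: One of five like aluminium moulds (up to two are absent: None): a hollow tapered cup standing mouth-down, 56 mm high, 44 across at its closed end (on top), 51 near the mouth (below), with a rim bead 3 high, 53 across; about 60 g. Origin: centre of the mouth plane, on the surface it stands on; z points up to the closed end while it stands mouth-down.
- mould3: One of five like aluminium moulds (up to two are absent: None): a hollow tapered cup standing mouth-down, 56 mm high, 44 across at its closed end (on top), 51 near the mouth (below), with a rim bead 3 high, 53 across; about 60 g. Origin: centre of the mouth plane, on the surface it stands on; z points up to the closed end while it stands mouth-down.
- mould4: One of five like aluminium moulds (up to two are absent: None): a hollow tapered cup standing mouth-down, 56 mm high, 44 across at its closed end (on top), 51 near the mouth (below), with a rim bead 3 high, 53 across; about 60 g. Origin: centre of the mouth plane, on the surface it stands on; z points up to the closed end while it stands mouth-down.
- basket: Fixed steel wire wash basket, 172 x 272 mm (its x, y). Six compartments, centres at x = -41, +41 and y = -88, 0, +88. Floor top 8 above the counter, outer walls to 30, dividers (3 thick) to 26. Corner posts 8 thick, 72 high, at x = -88, +92, y = +-137. Origin on the counter under its centre; z up, x away from the robot, to the hinge side; the fork stands in front (-x).
- basket_floor (a point): Centre of the basket's floor, on its top surface, 8 mm above the counter; axes as the basket's.
- fork (a point): Centre of the fork: on the axis of its holes (along the basket's y), midway between its two cheeks; 128 mm in front (-x) of the basket's centre, 92 above the counter. The cheeks are upright steel plates 8 thick, 36 wide (x), 110 high, 11 apart (27 over all), with holes 12.5 across. Axes as the basket's.
- hinge (a point): Middle of the lid's hinge axis (along the basket's y), at the back of the basket: x = +92 mm, 72 above the counter; axes as the basket's.
- lid (a joint): Angle of the hold-down lid, rad: 0 closed (level), grows as it opens; starts ajar, at 0.02 to 0.3; stop at 1.9. A stiff hinge: it stays where left and takes 1 to 6 N at the front bar. An open wire frame 180 mm long (hinge to front bar), 268 wide, bars up to 8 thick, with thin rods at y = +-66 and a flat strip 24 wide along its middle. Closed, it clears the standing moulds by 4 mm.
- lid_bar (a point): On the outer (closed: upper) face of the lid's middle strip, at the front bar: 180 mm from the hinge axis, 6 off the plane of bars and hinge axis. Axes fixed to the lid: x from here to the hinge, z out of the outer face.
- lug_hole (a point): Centre of the 12.5 mm hole in the lid's lug, 220 from the hinge axis and 20 off the lid's plane on the outer side; it meets fork when the lid is closed. The lug is an upright plate 8 thick on the middle of the front bar, reaching 58 beyond the bar and 36 off the lid's plane; closed, it lies between the fork's cheeks.
- pin: Locking pin, at the start lying on its square head, tip to the robot's right (-y) within 35 degrees: black head 28 mm long (along the pin), 24 x 24; steel collar 18 across, 3 thick; round shank 10 across, 48 long, its last 10 tapering to 4. 100 g. Origin: centre of the head's underside; x along the pin to its tip; the pin's axis lies 12 above the origin (z up).
- pin_head (a point): Centre of the pin's head, on its axis; axes as the pin's.
- pin_mid (a point): On the pin's axis, 13.5 mm ahead of the collar's face (30.5 ahead of the head's centre); it meets fork when the pin is fully home, from whichever side.
- jar: Bystander: glass jar with brass cap, 56 across, 85 high, may stand among the moulds; origin at its foot.
- bowl: Bystander: white bowl, 110 across, 50 high; origin at its foot.
- brush: Bystander: pastry brush with wooden handle, about 200 long, lying to the right of the robot.
- spoon: Bystander: spoon with a wooden handle, about 200 long, lying left of the robot.
- cutter: Bystander: steel ring pastry cutter, 70 across, 35 high, open at both ends; origin at its foot.
- scraper: Bystander: bench scraper, steel blade and wooden handle, 120 wide.
- bun: Bystander: round bun, 88 across, 47 high; origin at its foot.
There are look-alikes about, which are no part of the job. What is shaped like the mould0 but green, orange or red is not meant.

How it is judged:
By the outcome, as a careful person would: the job done as asked, in the order asked, and still so for the second after the job is handed in, with the robot touching nothing.
Of mould0, mould1, mould2, mould3, mould4 only 3 to 5 are there at a start; the rules pass over those that are not, and their reading is None.
At some moment in a run one of mould0, mould1, mould2, mould3, mould4, pin may be knocked a few centimetres aside while the robot is not near it.
It also fails if it takes over 210 s, if anything falls off the work surface, if the arm or the gripper's body presses on something with over 40 N, if the wrist force passes 120 N, or if a joint passes its speed limit or range.

### The arm

A 7-joint arm with a two-finger parallel gripper is mounted at the origin on the work surface. World frame = base frame: x ahead of the robot, y to its left, z up, the work surface at z = 0. Lengths are in m, angles in rad, forces in N, time in s.
With the tool pointing down it reaches from about 0.425 to 0.875 m from the base axis. Payload 4.7 kg.
Tool frame: the origin (TCP) lies between the finger pads; the fingertips stand 19 mm ahead of it and the grasp point (between the pads) is the TCP (ctrl.tip_extent is the distance from the TCP to the fingertips, in m); z points along the fingers, y is the line along which they close (so a half turn about z gives the same grasp; the last joint's range is limited). The gripper opens to 87 mm and grips with 3 to 60 N. Pads are 19 mm wide; open, the fingers measure 117 mm over their backs; the gripper's body (75 mm by 190 mm) begins 51 mm behind the grasp point.
Start: joints at [1.348, 0.321, -0.07, 1.45, 0.023, 1.371, -0.057], TCP at [0.152, -0.632, 0.242] pointing down, gripper open.
Joint ranges: [-2.86, 2.86], [-0.3, 2.09], [-1.38, 1.24], [0.06, 2.45], [-1.56, 4.7], [0.09, 2.05], [-2.69, 2.69]. Speed limits (rad/s): [2.57, 2.57, 3.14, 3.14, 3.14, 3.14, 3.14].

### API

Orientations are given as a rotation vector (axis times angle).
In Python, from bench import ctrl gives the robot as it stands.
- The arm moves only by the shell command python3 -m crank 'ROWS' [OPENING] [FORCE]. ROWS is JSON, a list of rows, each an object of numbers: "tx", "ty", "tz": the shift along the tool's x, y, z in mm; "turn": the turn about the tool's z in units of 5 degrees (1.0 is 5 degrees). In form: [{"tx": .., "ty": .., "tz": .., "turn": ..}, ...]. A call has 1 to 5 rows; each row is the pose to reach, as a shift and turn from the pose commanded when the call began, along the tool's axes at that moment; what a row does not reach only later rows make up. A row lasts 1/8 s, in which the tool goes at most 62.5 mm and 10.7 degrees, less where a joint would pass 70% of its speed; a pose out of reach is approached as far as the arm can. A call with a gripper value outside its range is refused whole. OPENING is the finger opening in mm, from 0 to 87, set as the call begins (- or left out, the last holds). The fingers move at their own pace and stop on an object; FORCE is the grip in N (left out, the last holds). Time passes only in rows, so rows that repeat a pose let the fingers close. It gives the time, the measured TCP pose, the force, the opening and the grip force at its end, in the units of the state.
- ctrl.get_state(): the state, without advancing time (a new reading comes with each control period).
- ctrl.get_image(name): name is "scene" or "top"; returns (picture, depth): 384x512x3 uint8, red, green, blue; 384x512 float32, m along the optical axis (not along the pixel's ray), 0 where there is no reading.
- ctrl.camera_model(name): a dict with "intrinsics" (3x3 intrinsics, pixels), "origin" and "orientation" of the camera in the world. Camera axes: x right, y down, z forward; pixel columns grow to the right and rows downward; lengths in m; the calibration is good to about 2 mm. A picture is of the moment at which its call begins. camera_model takes no time and is no camera call.
- ctrl.close_job(): hands the job in; it is judged then, once.
Trained networks look in the newest picture that a camera, given by its name, has taken for a name from the list of things; names that differ only in an ending like _2 or _b are one class to them, and where a whole thing is asked for, a point or a joint stands for the part that bears it (a point fixed in the world has none). Each returns a list of dicts, best first, with "confidence" (0 to 1); they miss things now and then, are a little off and sometimes report something else, mostly with a low value. They report only what shows in the picture. A call takes as long as a camera call. They do not tell look-alikes from the thing itself.
- ctrl.recognise(camera, query): "xyz" ([x, y, z] in m, in world coordinates, good to about 4 mm: the middle of the surface that is visible of it).
- ctrl.mark_of(camera, query): "xyz" ([x, y, z] in m, in world coordinates, good to about 4 mm: a listed point, or the origin of a listed thing).
The state is a dict: "time": time; "joint_positions": joint angles; "qd": joint speeds; "joint_torque": joint torques, N m; "position": TCP position; "tool_rot": TCP orientation; "ft_force": force on the tool from outside, world axes, zero at the start; "torque": the same for the moment, N m; "grip_width": opening from 0.0 (shut) to 1.0 (fully open); "grip_force": force on a finger pad.
Only numpy, scipy, OpenCV 4.12 (cv2) and the standard library are available. Lean on these libraries where they do the work, as an engineer would, in place of code of your own. Each camera call takes 0.05 s, during which the arm holds its last target. There are 200 camera calls.

## Working session

There is one attempt and no reset: what is moved stays moved. The work goes in short steps, Python scripts to look and compute and a shell command to move; the robot and the scene stay as the last step left them, time stands still between calls to the robot, and variables do not carry over. Pictures are saved under pics/ and viewed, at most 14 in all, crops included, and the job is handed in when it is done.

```bash
ls; mkdir -p pics; cat > h.py <<'E'
from bench import ctrl
import numpy as np, cv2
from scipy.spatial.transform import Rotation as R
def rot(o):
    o=np.array(o,float)
    if o.shape==(3,3): return o
    return R.from_rotvec(o).as_matrix() if o.size==3 else R.from_quat(o).as_matrix()
def cam(n):
    m=ctrl.camera_model(n); return np.array(m["intrinsics"]),np.array(m["origin"]),rot(m["orientation"])
def cloud(n,d):
    K,o,Rm=cam(n); v,u=np.indices(d.shape)
    p=np.stack([(u-K[0,2])/K[0,0]*d,(v-K[1,2])/K[1,1]*d,d],-1)
    return p@Rm.T+o
def proj(n,p):
    K,o,Rm=cam(n); q=(np.array(p)-o)@Rm@K.T; return q[...,:2]/q[...,2:]
def shot(n,f=None):
    im,d=ctrl.get_image(n)
    if f: cv2.imwrite(f"pics/{f}.png",cv2.cvtColor(im,cv2.COLOR_RGB2BGR))
    return im,d
def delta(target,yaw=None):
    """tool-axis shift (mm) to target; turn units to bring tool y to world heading yaw (mod pi)"""
    s=ctrl.get_state(); T=rot(s["tool_rot"]); d=T.T@(np.array(target)-s["position"])*1000
    out=[np.round(d,1)]
    if yaw is not None:
        c=T.T@np.array([np.cos(yaw),np.sin(yaw),0]); a=np.arctan2(-c[0],c[1]); a=(a+np.pi/2)%np.pi-np.pi/2
        out.append(round(np.degrees(a)/5,2))
    return out
E
python3 - <<'E'
from h import *
for n in("scene","top"):
    im,d=shot(n,n+"0"); print(n,ctrl.camera_model(n)); np.save(n+"0.npy",d)
    for q in("mould0","basket","fork","hinge","lid_bar","lug_hole","pin","pin_head","pin_mid","jar"):
        print(q,[(np.round(r["xyz"],3).tolist(),round(r["confidence"],2)) for r in ctrl.mark_of(n,q)])
print(ctrl.get_state())
E
```

```text
pics
scene {'intrinsics': array([[430.01210305,   0.        , 262.54645494],
       [  0.        , 430.01210305, 193.01120331],
       [  0.        ,   0.        ,   1.        ]]), 'origin': array([1.05678517, 0.51768917, 1.01365468]), 'orientation': array([-1.04700752, -2.53109938,  0.91314252])}
mould0 [([0.533, 0.224, 0.001], 0.86), ([0.574, 0.038, 0.002], 0.78), ([0.666, 0.074, -0.004], 0.75), ([0.562, 0.132, 0.005], 0.73), ([0.418, 0.312, 0.004], 0.65), ([0.547, -0.492, 0.002], 0.5)]
basket [([0.53, -0.177, -0.002], 0.59)]
fork [([0.406, -0.151, 0.091], 0.8), ([0.455, 0.046, 0.013], 0.72)]
hinge [([0.626, -0.188, 0.075], 0.94)]
lid_bar []
lug_hole [([0.406, -0.152, 0.102], 0.62), ([0.406, -0.147, 0.09], 0.41)]
pin [([0.47, 0.073, 0.003], 0.65)]
pin_head [([0.465, 0.074, 0.014], 0.47)]
pin_mid [([0.452, 0.045, 0.012], 0.74), ([0.56, 0.127, 0.002], 0.22)]
jar [([0.429, 0.202, 0.0], 0.69)]
top {'intrinsics': array([[455.86765925,   0.        , 245.78692614],
       [  0.        , 455.86765925, 195.28690676],
       [  0.        ,   0.        ,   1.        ]]), 'origin': array([ 0.3
[... 919 characters left out ...]
': 1.1, 'joint_positions': array([ 1.34808942,  0.32101869, -0.07008412,  1.45049278,  0.02258679,
        1.37079679, -0.05690837]), 'qd': array([-0.0003672 , -0.00039592, -0.00084179,  0.00078148, -0.00063161,
        0.00060424,  0.00116499]), 'joint_torque': array([ 7.30845422e-04, -4.91120374e+01, -4.02821386e-01, -3.12779689e+01,
       -6.37411606e-02,  3.37116932e-02,  3.37654308e-05]), 'position': array([ 0.15246662, -0.6318885 ,  0.24157788]), 'tool_rot': array([ 3.11952378e+00,  3.71086805e-01, -4.17311642e-05]), 'ft_force': array([ 0.47335023, -0.08986078,  0.24955654]), 'torque': array([ 0.00991324, -0.01426074, -0.01015733]), 'grip_force': 0.0, 'grip_width': 0.9989055235731205}
```

View pics/scene0.png

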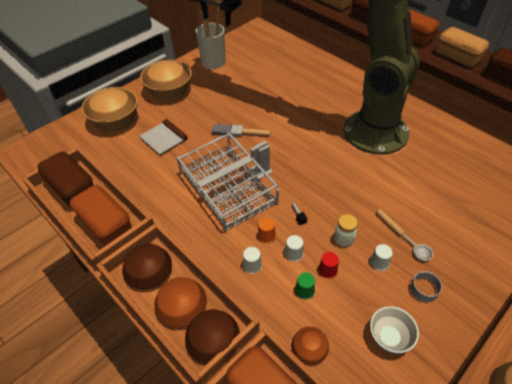

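View pics/top0.png

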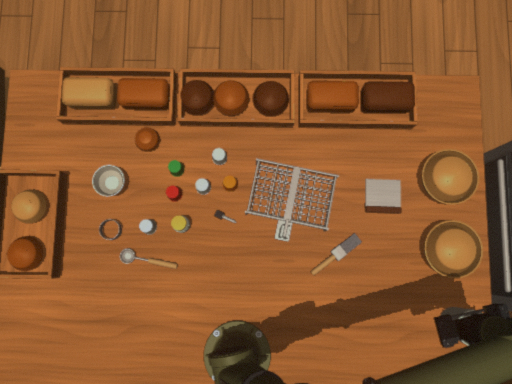

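The pictures show three silver cups: scene (252,260), (294,247) and (381,257); top (219,156), (203,185) and (147,226). The orange (267,229), red (329,264) and green (305,286) ones are look-alikes. The silver three fit the description; the jar at scene (346,230) has a brass cap. I'll confirm this in one crop and measure.

```bash
cat > meas.py <<'E'
from h import *
def cup(im,d,P,xy,z0=0.048,z1=0.064,r=0.035):
    m=(np.hypot(P[...,0]-xy[0],P[...,1]-xy[1])<r)&(P[...,2]>z0)&(P[...,2]<z1)
    q=P[m]; 
    if len(q)<8: return None
    (c,rr)=cv2.minEnclosingCircle(q[:,:2].astype(np.float32))
    return np.round([*c,rr,np.median(q[:,2]),len(q)],4).tolist(), im[m].mean(0).astype(int).tolist()
E
python3 - <<'E'
from meas import *
a=cv2.imread("pics/scene0.png")[190:310,240:400]; b=cv2.imread("pics/top0.png")[140:260,100:260]
cv2.imwrite("pics/c1.png",np.hstack([cv2.resize(a,(400,300),interpolation=2),cv2.resize(b,(400,300),interpolation=2)]))
for n in("top","scene"):
    im=cv2.cvtColor(cv2.imread(f"pics/{n}0.png"),4); d=np.load(n+"0.npy"); P=cloud(n,d)
    tab=P[(abs(P[...,2])<.02)&(P[...,0]>.35)&(P[...,0]<.7)&(abs(P[...,1])<.35)]; print(n,"table z",np.median(tab[:,2]))
    for xy in((.669,.074),(.562,.13),(.42,.314),(.573,.037),(.533,.225),(.617,.221)): print(xy,cup(im,d,P,xy))
    # basket/lid points
    m=(P[...,0]>.36)&(P[...,0]<.68)&(P[...,1]<.0)&(P[...,1]>-.36)&(P[...,2]>.055); q=P[m]
    print(len(q)); np.save(n+"_lid.npy",q)
    # pin
    m=(np.hypot(P[...,0]-.46,P[...,1]-.06)<.07)&(P[...,2]>.005)&(P[...,2]<.04); q=P[m]; c=q[:,:2].mean(0); w=np.linalg.svd(q[:,:2]-c)[2][0]
    dk=q[im[m].max(1)<75]; print("pin",c,np.degrees(np.arctan2(w[1],w[0])),len(dk),dk.mean(0), q[np.argmax(q[:,2])])
for n in("top","scene"):
    q=np.load(n+"_lid.npy"); print(n,np.round(q.min(0),3),np.round(q.max(0),3))
E
```

```text
top table z -0.00010697613114096782
(0.669, 0.074) ([0.6675, 0.0778, 0.0224, 0.0555, 130.0], [175, 180, 167])
(0.562, 0.13) ([0.5613, 0.1318, 0.0221, 0.0555, 133.0], [176, 180, 173])
(0.42, 0.314) ([0.4196, 0.3134, 0.0228, 0.055, 145.0], [174, 178, 175])
(0.573, 0.037) ([0.5725, 0.039, 0.0223, 0.0548, 137.0], [175, 107, 29])
(0.533, 0.225) ([0.5352, 0.2304, 0.022, 0.0557, 132.0], [176, 46, 33])
(0.617, 0.221) ([0.6237, 0.2258, 0.0229, 0.0558, 136.0], [68, 126, 55])
1493
pin [0.46222204 0.06150535] -134.39866415379677 38 [0.46612889 0.0715715  0.02322104] [0.4519022  0.06710189 0.02912708]
scene table z -0.00032811848429203927
(0.669, 0.074) ([0.6681, 0.0793, 0.0228, 0.0552, 218.0], [200, 198, 173])
(0.562, 0.13) ([0.5626, 0.1331, 0.0229, 0.0552, 208.0], [197, 195, 171])
(0.42, 0.314) ([0.4202, 0.3139, 0.0234, 0.0554, 221.0], [195, 194, 169])
(0.573, 0.037) ([0.5742, 0.0381, 0.0238, 0.0551, 189.0], [199, 97, 27])
(0.533, 0.225) ([0.5355, 0.2313, 0.0231, 0.0554, 227.0], [186, 29, 24])
(0.617, 0.221) ([0.6233, 0.2279, 0.0237, 0.0552, 250.0], [44, 125, 48])
1808
pin [0.46351024 0.06503289] -114.5224590687961 93 [0.46969769 0.07653113 0.01991797] [0.47273351 0.08163309 0.02894122]
top [ 0.386 -0.326  0.056] [ 0.649 -0.018  0.121]
scene [ 0.388 -0.324  0.055] [ 0.652 -0.014  0.122]
```

View pics/c1.png

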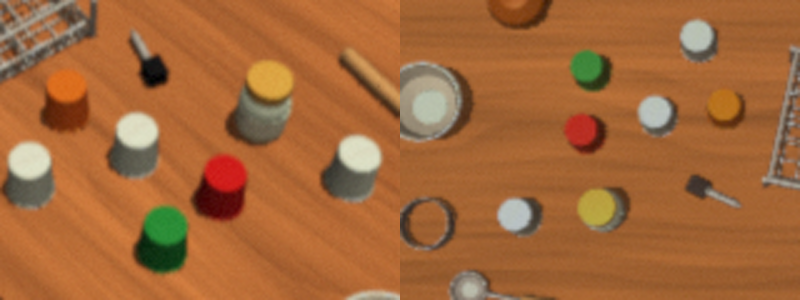

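Crop confirms: the three silver cups (left half (30,180), (136,145) and (353,165)) are the moulds; the red, green and orange cups and the jar stay put. Next I fit basket pose and lid angle.

```bash
cat > fit.py <<'E'
from h import *
from scipy.optimize import least_squares
def sd(p,c,h):
    q=np.abs(p-np.array(c))-np.array(h); return np.linalg.norm(np.maximum(q,0),axis=1)+np.minimum(q.max(1),0)
FIX=[((x,s*.137,.036),(.004,.004,.036)) for x in(-.088,.092) for s in(1,-1)]+[((-.128,s*.0095,.055),(.018,.004,.055)) for s in(1,-1)]
LID=[((.180,0,0),(.004,.134,.004)),((0,0,0),(.004,.134,.004)),((.09,0,.003),(.09,.012,.003)),((.209,0,.016),(.029,.004,.02))]+[((.09,s*y,0),(.09,r,r)) for s in(1,-1) for y,r in((.132,.003),(.066,.002))]
def dist(v,p):
    c,s=np.cos(v[2]),np.sin(v[2]); b=(p-[v[0],v[1],v[4]])@np.array([[c,-s,0],[s,c,0],[0,0,1]])
    a=v[3]; e=b-[.092,0,.072]; l=np.stack([-e[:,0]*np.cos(a)+e[:,2]*np.sin(a),e[:,1],e[:,0]*np.sin(a)+e[:,2]*np.cos(a)],1)
    return np.min([np.abs(sd(b,*f)) for f in FIX]+[np.abs(sd(l,*f)) for f in LID],0)
def fit(q,a0=.1,v0=(.53,-.172,-.18)):
    return least_squares(lambda v:np.minimum(dist(v,q),.02),[*v0,a0,0],loss="soft_l1",f_scale=.002,x_scale=[.01,.01,.05,.05,.01])
E
python3 - <<'E'
from fit import *
for n in("top","scene"):
    q=np.load(n+"_lid.npy"); r=fit(q); v=r.x
    print(n,np.round(v,4),np.degrees(v[2]),np.median(dist(v,q)))
    B=lambda x,y,z:np.round([v[0]+x*np.cos(v[2])-y*np.sin(v[2]),v[1]+x*np.sin(v[2])+y*np.cos(v[2]),z],4).tolist()
    print("fork",B(-.128,0,.092))
E
```

```text
top [ 0.531  -0.1712 -0.2001  0.0451  0.0015] -11.463999129670524 0.0016206072386437008
fork [0.4056, -0.1458, 0.092]
scene [ 5.309e-01 -1.697e-01 -1.866e-01  4.400e-02 -3.000e-04] -10.6886734978 0.0012902405266243537
fork [0.4052, -0.1459, 0.092]
```

```bash
cat >> h.py <<'E'
BX,BY,BYAW=.531,-.1705,-.1925
def B(x,y,z): return np.array([BX+x*np.cos(BYAW)-y*np.sin(BYAW),BY+x*np.sin(BYAW)+y*np.cos(BYAW),z])
def lidp(r,y,a,h=0): return B(.092-r*np.cos(a)+h*np.sin(a),y,.072+r*np.sin(a)+h*np.cos(a))
E
python3 - <<'E'
from h import *
p=lidp(.18,-.038,.0445); print(p,delta([*p[:2],.24],BYAW),delta([*p[:2],.084],BYAW))
E
```

```text
[ 0.43753044 -0.19099662  0.08000736] [array([ 380.5, -361.7,    1.5]), np.float64(-13.08)] [array([ 380.5, -361.7,  157.5]), np.float64(-13.08)]
```

```bash
python3 -m crank '[{"tx":38,"ty":-36},{"tx":76,"ty":-72},{"tx":114,"ty":-108},{"tx":152,"ty":-144},{"tx":190,"ty":-181}]' 50 15
python3 -m crank '[{"tx":38,"ty":-36,"turn":-2},{"tx":76,"ty":-72,"turn":-4},{"tx":114,"ty":-108,"turn":-6},{"tx":152,"ty":-144,"turn":-8},{"tx":190,"ty":-181,"turn":-10}]'
python3 -m crank '[{"turn":-2},{"turn":-3.1},{"turn":-3.1},{"turn":-3.1}]'
python3 - <<'E'
from h import *
p=lidp(.18,-.038,.0445); print(delta([*p[:2],.084],BYAW),ctrl.get_state()["joint_positions"])
E
```

```text
[array([ 380.5, -361.7,  157.5]), np.float64(-13.08)] [ 1.34808942  0.32101869 -0.07008412  1.45049278  0.02258679  1.37079679
 -0.05690837]$[0]: bad value
$[0]: bad value
$[0]: bad value
```

```bash
python3 -m crank '[{"tx":38,"ty":-36,"tz":0,"turn":0},{"tx":76,"ty":-72,"tz":0,"turn":0},{"tx":114,"ty":-108,"tz":0,"turn":0},{"tx":152,"ty":-144,"tz":0,"turn":0},{"tx":190,"ty":-181,"tz":0,"turn":0}]' 50 15
```

```text
time: 1.72
position: [0.2956, -0.4099, 0.2418]
tool_rot: [3.119, 0.371, 0.0]
ft_force: [0.7, -0.1, 0.7]
grip_width: 0.595
grip_force: 0.0
```

```bash

python3 -m crank '[{"tx":38,"ty":-36,"tz":0,"turn":-2},{"tx":76,"ty":-72,"tz":0,"turn":-4},{"tx":114,"ty":-108,"tz":0,"turn":-6},{"tx":152,"ty":-144,"tz":0,"turn":-8},{"tx":190,"ty":-181,"tz":0,"turn":-10}]'
python3 -m crank '[{"tx":0,"ty":0,"tz":0,"turn":-2},{"tx":0,"ty":0,"tz":0,"turn":-3.1},{"tx":0,"ty":0,"tz":0,"turn":-3.1},{"tx":0,"ty":0,"tz":0,"turn":-3.1}]'
python3 - <<'E'
from h import *
p=lidp(.18,-.038,.0445); print(delta([*p[:2],.084],BYAW),ctrl.get_state()["joint_positions"])
E
```

```text
time: 2.35
position: [0.4377, -0.1894, 0.2419]
tool_rot: [2.665, 1.661, 0.0]
ft_force: [0.7, 0.0, 0.9]
grip_width: 0.574
grip_force: 0.0
time: 2.85
position: [0.4369, -0.1909, 0.2416]
tool_rot: [2.425, 1.997, 0.0]
ft_force: [-0.2, -0.4, -0.1]
grip_width: 0.575
grip_force: 0.0
[array([1.000e-01, 6.000e-01, 1.576e+02]), np.float64(-0.0)] [ 0.86368846 -0.03321304 -0.49251484  1.84800485 -0.01609401  1.32270069
  0.18261768]
```

```bash

python3 -m crank '[{"tx":0,"ty":0.6,"tz":50,"turn":0},{"tx":0,"ty":0.6,"tz":100,"turn":0},{"tx":0,"ty":0.6,"tz":130,"turn":0},{"tx":0,"ty":0.6,"tz":150,"turn":0},{"tx":0,"ty":0.6,"tz":158,"turn":0}]'
python3 -m crank '[{"tx":0,"ty":0,"tz":0,"turn":0},{"tx":0,"ty":0,"tz":0,"turn":0},{"tx":0,"ty":0,"tz":0,"turn":0},{"tx":0,"ty":0,"tz":0,"turn":0}]' 0 15
python3 - <<'E'
from h import *
s=ctrl.get_state()["position"]
# arc deltas (ty, tz) from a=.0445
a0=.0445
for a in np.arange(.05,1.0,.1): 
    d=lidp(.18,0,a)-lidp(.18,0,a0); print(round(a,2), np.round([np.hypot(d[0],d[1])*1000,-d[2]*1000],1))
E
```

```text
time: 3.48
position: [0.4368, -0.1908, 0.0824]
tool_rot: [-2.423, -1.997, 0.001]
ft_force: [1.1, -0.5, -0.8]
grip_width: 0.574
grip_force: 0.0
time: 3.98
position: [0.4378, -0.1912, 0.0841]
tool_rot: [2.422, 1.999, 0.0]
ft_force: [0.4, 0.1, 0.6]
grip_width: 0.206
grip_force: 0.0
0.05 [ 0. -1.]
0.15 [  1.8 -18.9]
0.25 [  5.4 -36.5]
0.35 [ 10.7 -53.7]
0.45 [ 17.7 -70.3]
0.55 [ 26.4 -86.1]
0.65 [  36.5 -100.9]
0.75 [  48.1 -114.7]
0.85 [  61.  -127.2]
0.95 [  75.1 -138.4]
```

Still closing; let it close, then lift along the arc.

```bash

python3 -m crank '[{"tx":0,"ty":0,"tz":0,"turn":0},{"tx":0,"ty":0,"tz":0,"turn":0},{"tx":0,"ty":0,"tz":0,"turn":0}]' 0 15
python3 -m crank '[{"tx":0,"ty":0.5,"tz":-9,"turn":0},{"tx":0,"ty":1.8,"tz":-19,"turn":0},{"tx":0,"ty":3.5,"tz":-28,"turn":0},{"tx":0,"ty":5.4,"tz":-36.5,"turn":0}]'
```

```text
time: 4.35
position: [0.4374, -0.191, 0.0836]
tool_rot: [-2.423, -2.0, 0.0]
ft_force: [-1.4, 0.6, 0.6]
grip_width: 0.084
grip_force: 15.0
time: 4.85
position: [0.4425, -0.192, 0.1204]
tool_rot: [-2.423, -1.999, 0.001]
ft_force: [2.2, -1.8, -6.4]
grip_width: 0.086
grip_force: 15.0
```

```bash

python3 -m crank '[{"tx":0,"ty":2.5,"tz":-9,"turn":0},{"tx":0,"ty":5.5,"tz":-17,"turn":0},{"tx":0,"ty":9,"tz":-26,"turn":0},{"tx":0,"ty":12.3,"tz":-34,"turn":0}]'
python3 -m crank '[{"tx":0,"ty":4.3,"tz":-8,"turn":0},{"tx":0,"ty":8.7,"tz":-16,"turn":0},{"tx":0,"ty":13.7,"tz":-23.5,"turn":0},{"tx":0,"ty":18.8,"tz":-31,"turn":0}]'
python3 -m crank '[{"tx":0,"ty":5.7,"tz":-7,"turn":0},{"tx":0,"ty":11.6,"tz":-14,"turn":0},{"tx":0,"ty":18,"tz":-20,"turn":0},{"tx":0,"ty":24.5,"tz":-26.5,"turn":0}]'
python3 - <<'E'
from h import *
ctrl.get_image("top")
im,d=shot("scene","s1"); P=cloud("scene",d)
from fit import *
m=(P[...,0]>.36)&(P[...,0]<.72)&(P[...,1]<.0)&(P[...,1]>-.36)&(P[...,2]>.055)&(P[...,2]<.3); q=P[m]
for a in np.arange(0,1.3,.1): print(round(a,1), (dist([BX,BY,BYAW,a,0],q)<.004).sum())
print(proj("scene",lidp(.18,-.13,.85)),proj("scene",lidp(.18,.13,.85)))
E
```

```text
time: 5.35
position: [0.4542, -0.1942, 0.1543]
tool_rot: [-2.422, -1.999, 0.002]
ft_force: [-3.0, -0.5, -5.0]
grip_width: 0.082
grip_force: 15.0
time: 5.85
position: [0.4707, -0.1974, 0.1837]
tool_rot: [-2.42, -1.993, 0.006]
ft_force: [-4.4, -1.5, -12.7]
grip_width: 0.083
grip_force: 31.4
time: 6.35
position: [0.4888, -0.2007, 0.2072]
tool_rot: [-2.411, -1.981, 0.018]
ft_force: [-15.6, 1.8, -8.9]
grip_width: 0.078
grip_force: 47.0
0.0 489
0.1 493
0.2 494
0.3 502
0.4 512
0.5 520
0.6 594
0.7 874
0.8 1651
0.9 1002
1.0 758
1.1 677
1.2 634
[207.96809603 109.31318848] [257.24850661 163.26949205]
```

View pics/s1.png

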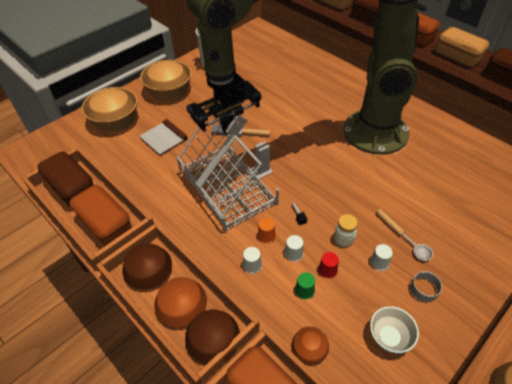

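Lid is at about 0.8 rad (bar held near (225,130) in the picture). I'll release, move aside and push it the rest of the way from the front.

```bash

python3 -m crank '[{"tx":0,"ty":0,"tz":0,"turn":0},{"tx":0,"ty":0,"tz":0,"turn":0},{"tx":0,"ty":0,"tz":0,"turn":0}]' 60 15
python3 -m crank '[{"tx":-3,"ty":0,"tz":-20,"turn":0},{"tx":-6,"ty":0,"tz":-50,"turn":0},{"tx":-6,"ty":0,"tz":-90,"turn":0},{"tx":-6,"ty":-40,"tz":-90,"turn":0},{"tx":-36,"ty":-80,"tz":-90,"turn":0}]' 60
python3 - <<'E'
from h import *
ctrl.get_image("top")
im,d=shot("scene"); P=cloud("scene",d)
from fit import *
m=(P[...,0]>.36)&(P[...,0]<.72)&(P[...,1]<.0)&(P[...,1]>-.36)&(P[...,2]>.055)&(P[...,2]<.25); q=P[m]
aa=np.arange(.4,1.2,.02); c=[(dist([BX,BY,BYAW,a,0],q)<.004).sum() for a in aa]; print(aa[np.argmax(c)],max(c))
print(delta(B(-.09,-.095,.3),BYAW))
E
```

```text
time: 6.82
position: [0.4993, -0.2025, 0.213]
tool_rot: [2.42, 1.998, 0.004]
ft_force: [0.3, 0.0, 0.7]
grip_width: 0.337
grip_force: 0.0
time: 7.45
position: [0.4148, -0.221, 0.3045]
tool_rot: [2.411, 2.003, 0.006]
ft_force: [0.1, -1.6, -0.7]
grip_width: 0.686
grip_force: 0.0
0.8000000000000004 1705
[array([-17.2,  17.9,   4.3]), np.float64(-0.04)]
```

```bash

python3 -m crank '[{"tx":-17,"ty":10,"tz":0,"turn":0},{"tx":-17,"ty":10,"tz":40,"turn":0},{"tx":-17,"ty":10,"tz":80,"turn":0},{"tx":-17,"ty":10,"tz":108,"turn":0},{"tx":-17,"ty":10,"tz":108,"turn":0}]' 0
python3 -m crank '[{"tx":0,"ty":12,"tz":0,"turn":0},{"tx":0,"ty":24,"tz":0,"turn":0},{"tx":0,"ty":36,"tz":-3,"turn":0},{"tx":0,"ty":46,"tz":-7,"turn":0},{"tx":0,"ty":58,"tz":-13,"turn":0}]'
python3 - <<'E'
from h import *
for x,z in((-.052,.196),(-.024,.218),(.008,.235),(.042,.244),(.078,.247),(.1,.245)): print(delta(B(x,-.095,z),BYAW))
E
```

```text
time: 8.18
position: [0.4194, -0.241, 0.192]
tool_rot: [-2.419, -2.0, -0.001]
ft_force: [0.2, 0.5, 0.5]
grip_width: 0.206
grip_force: 0.0
time: 8.8
position: [0.4717, -0.2516, 0.2065]
tool_rot: [-2.416, -1.993, 0.011]
ft_force: [-20.9, 6.3, 14.8]
grip_width: 0.002
grip_force: 10.6
[array([-4.1, -9.2, 10.6]), np.float64(0.01)]
[array([ -4.1,  18.6, -11.7]), np.float64(0.01)]
[array([ -4.1,  50.4, -29.1]), np.float64(0.01)]
[array([ -4.1,  84.3, -38.5]), np.float64(0.01)]
[array([ -4.2, 120.2, -41.9]), np.float64(0.01)]
[array([ -4.2, 142.3, -40.2]), np.float64(0.01)]
```

```bash

python3 -m crank '[{"tx":0,"ty":6,"tz":-6,"turn":0},{"tx":0,"ty":12,"tz":-10,"turn":0},{"tx":0,"ty":18,"tz":-14,"turn":0},{"tx":0,"ty":26,"tz":-19,"turn":0},{"tx":0,"ty":34,"tz":-23,"turn":0}]'
python3 -m crank '[{"tx":0,"ty":8,"tz":-5,"turn":0},{"tx":0,"ty":16,"tz":-9,"turn":0},{"tx":0,"ty":24,"tz":-12,"turn":0},{"tx":0,"ty":32,"tz":-15,"turn":0},{"tx":0,"ty":40,"tz":-17,"turn":0}]'
python3 -m crank '[{"tx":0,"ty":9,"tz":-1,"turn":0},{"tx":0,"ty":18,"tz":-2,"turn":0},{"tx":0,"ty":27,"tz":-3,"turn":0},{"tx":0,"ty":36,"tz":-3,"turn":0},{"tx":0,"ty":45,"tz":-2,"turn":0}]'
python3 - <<'E'
from h import *
print(delta(B(.1,-.095,.245),BYAW))
E
```

```text
time: 9.43
position: [0.5067, -0.2586, 0.2309]
tool_rot: [-2.421, -1.996, 0.007]
ft_force: [-9.4, 2.9, 10.0]
grip_width: 0.002
grip_force: 5.0
time: 10.05
position: [0.5474, -0.2665, 0.2476]
tool_rot: [-2.422, -1.998, 0.004]
ft_force: [-5.0, 1.8, 4.9]
grip_width: 0.003
grip_force: 2.6
time: 10.68
position: [0.5931, -0.2751, 0.2488]
tool_rot: [2.423, 1.999, -0.0]
ft_force: [-3.0, 0.2, 3.6]
grip_width: 0.009
grip_force: 2.0
[array([-4.3, 19.1,  3.8]), np.float64(0.02)]
```

```bash

python3 -m crank '[{"tx":0,"ty":7,"tz":1,"turn":0},{"tx":0,"ty":14,"tz":2,"turn":0},{"tx":0,"ty":20,"tz":3,"turn":0},{"tx":0,"ty":-10,"tz":0,"turn":0},{"tx":0,"ty":-50,"tz":-30,"turn":0}]'
python3 -m crank '[{"tx":0,"ty":-40,"tz":-5,"turn":2},{"tx":50,"ty":-60,"tz":-5,"turn":4},{"tx":100,"ty":-60,"tz":-5,"turn":6},{"tx":150,"ty":-60,"tz":-5,"turn":8},{"tx":200,"ty":-50,"tz":-5,"turn":10}]' 70 20
python3 -m crank '[{"tx":0,"ty":0,"tz":0,"turn":2},{"tx":0,"ty":0,"tz":0,"turn":4},{"tx":0,"ty":0,"tz":0,"turn":6},{"tx":0,"ty":0,"tz":0,"turn":8}]'
python3 - <<'E'
from meas import *
for n in("top","scene"):
    im,d=shot(n,n+"2"); P=cloud(n,d)
    for xy in((.668,.0785),(.562,.1325),(.42,.3137)): print(n,cup(im,d,P,xy))
    if n=="scene":
        from fit import *
        m=(P[...,0]>.36)&(P[...,0]<.75)&(P[...,1]<-.02)&(P[...,1]>-.36)&(P[...,2]>.055)&(P[...,2]<.35); q=P[m]
        aa=np.arange(1,1.9,.02); c=[(dist([BX,BY,BYAW,a,0],q)<.004).sum() for a in aa]; print("lid",aa[np.argmax(c)],max(c))
s=ctrl.get_state(); print(s["joint_positions"],delta([.668,.0785,.25],BYAW+np.pi/2))
E
```

```text
time: 11.3
position: [0.5425, -0.2647, 0.2753]
tool_rot: [-2.418, -1.998, 0.001]
ft_force: [-0.1, -1.1, 1.1]
grip_width: 0.007
grip_force: 0.0
time: 11.92
position: [0.5323, -0.0591, 0.2835]
tool_rot: [3.04, 0.788, 0.003]
ft_force: [1.8, -0.6, -0.2]
grip_width: 0.489
grip_force: 0.0
time: 12.42
position: [0.5324, -0.0606, 0.283]
tool_rot: [-3.127, 0.299, -0.002]
ft_force: [0.2, 0.1, -0.1]
grip_width: 0.796
grip_force: 0.0
top ([0.6668, 0.0782, 0.0222, 0.0559, 133.0], [179, 185, 172])
top ([0.5613, 0.1318, 0.0227, 0.0555, 137.0], [180, 184, 177])
top ([0.4192, 0.3145, 0.0222, 0.0554, 141.0], [182, 186, 183])
scene ([0.6673, 0.0791, 0.0233, 0.0552, 216.0], [212, 209, 186])
scene ([0.5641, 0.1317, 0.0237, 0.0553, 212.0], [207, 205, 182])
scene ([0.4193, 0.3158, 0.0242, 0.0555, 221.0], [205, 204, 181])
lid 1.7000000000000006 1182
[ 0.59262854  0.08969593 -0.56009556  1.655702    0.04783707  1.40927113
 -1.72959741] [array([ 107.8, -161.8,   33.2]), np.float64(0.08)]
```

```bash

python3 -m crank '[{"tx":32,"ty":-48,"tz":8,"turn":0},{"tx":64,"ty":-96,"tz":16,"turn":0},{"tx":96,"ty":-144,"tz":45,"turn":0},{"tx":107.5,"ty":-162,"tz":100,"turn":0},{"tx":107.5,"ty":-162,"tz":140,"turn":0}]' 70 20
python3 - <<'E'
from h import *
print(delta([.6672,.0787,.041],BYAW+np.pi/2))
E
```

```text
time: 13.15
position: [0.6672, 0.0817, 0.14]
tool_rot: [-3.127, 0.279, 0.003]
ft_force: [0.0, -0.6, -0.3]
grip_width: 0.803
grip_force: 0.0
[array([ 0.7,  3.2, 99. ]), np.float64(0.17)]
```

```bash

python3 -m crank '[{"tx":0.5,"ty":2.5,"tz":35,"turn":0},{"tx":0.5,"ty":2.5,"tz":70,"turn":0},{"tx":0.5,"ty":2.5,"tz":99,"turn":0},{"tx":0.5,"ty":2.5,"tz":99,"turn":0},{"tx":0.5,"ty":2.5,"tz":99,"turn":0}]'
python3 -m crank '[{"tx":0,"ty":0,"tz":0,"turn":0},{"tx":0,"ty":0,"tz":0,"turn":0},{"tx":0,"ty":0,"tz":0,"turn":0},{"tx":0,"ty":0,"tz":0,"turn":0}]' 30 20
python3 -m crank '[{"tx":0,"ty":0,"tz":-30,"turn":0},{"tx":0,"ty":0,"tz":-70,"turn":0},{"tx":0,"ty":0,"tz":-110,"turn":0},{"tx":0,"ty":0,"tz":-130,"turn":0},{"tx":0,"ty":0,"tz":-130,"turn":0}]'
python3 - <<'E'
from h import *
print(delta(B(-.041,-.088,.17),BYAW+np.pi/2))
E
```

```text
time: 13.78
position: [0.6681, 0.0763, 0.0456]
tool_rot: [-3.127, 0.289, -0.003]
ft_force: [0.5, -0.1, 0.3]
grip_width: 0.802
grip_force: 0.0
time: 14.28
position: [0.6676, 0.0758, 0.0452]
tool_rot: [3.128, -0.291, 0.001]
ft_force: [-0.2, -0.7, 3.1]
grip_width: 0.544
grip_force: 20.1
time: 14.9
position: [0.6679, 0.076, 0.1756]
tool_rot: [-3.128, 0.291, -0.004]
ft_force: [-0.1, 0.3, -1.3]
grip_width: 0.544
grip_force: 19.9
[array([-130.6,  355.3,    5.1]), np.float64(0.08)]
```

```bash

python3 -m crank '[{"tx":-40,"ty":30,"tz":0,"turn":0},{"tx":-75,"ty":75,"tz":0,"turn":0},{"tx":-100,"ty":125,"tz":0,"turn":0},{"tx":-115,"ty":180,"tz":0,"turn":0},{"tx":-130,"ty":238,"tz":0,"turn":0}]'
python3 -m crank '[{"tx":0,"ty":50,"tz":0,"turn":0},{"tx":0,"ty":95,"tz":0,"turn":0},{"tx":-0.5,"ty":117.5,"tz":0,"turn":0},{"tx":-0.5,"ty":117.5,"tz":40,"turn":0},{"tx":-0.5,"ty":117.5,"tz":40,"turn":0}]'
python3 - <<'E'
from h import *
print(delta(B(-.041,-.088,.0535),BYAW+np.pi/2))
E
```

```text
time: 15.52
position: [0.4932, -0.1353, 0.1725]
tool_rot: [-3.128, 0.291, 0.005]
ft_force: [0.6, -0.7, -1.2]
grip_width: 0.543
grip_force: 19.9
time: 16.15
position: [0.4697, -0.2481, 0.1299]
tool_rot: [-3.123, 0.292, 0.014]
ft_force: [0.4, 0.4, -0.5]
grip_width: 0.545
grip_force: 19.9
[array([ 5.1,  0.4, 76.3]), np.float64(0.07)]
```

```bash

python3 -m crank '[{"tx":3,"ty":0,"tz":25,"turn":0},{"tx":3,"ty":0,"tz":50,"turn":0},{"tx":3,"ty":0,"tz":70,"turn":0},{"tx":3,"ty":0,"tz":75,"turn":0},{"tx":3,"ty":0,"tz":75,"turn":0}]'
python3 - <<'E'
from h import *
print(delta(B(-.041,-.088,.0532),BYAW+np.pi/2),ctrl.get_state()["ft_force"])
E
```

```text
time: 16.77
position: [0.4766, -0.2498, 0.0599]
tool_rot: [3.128, -0.29, -0.0]
ft_force: [-0.6, -0.3, -0.8]
grip_width: 0.541
grip_force: 19.9
[array([-2.7, -0.2,  6.7]), np.float64(0.09)] [-0.58018633 -0.29390064 -0.7582972 ]
```

```bash

python3 -m crank '[{"tx":-2,"ty":0,"tz":3,"turn":0},{"tx":-2,"ty":0,"tz":6,"turn":0},{"tx":-2,"ty":0,"tz":6,"turn":0}]'
python3 -m crank '[{"tx":0,"ty":0,"tz":0,"turn":0},{"tx":0,"ty":0,"tz":0,"turn":0},{"tx":0,"ty":0,"tz":0,"turn":0}]' 57
python3 -m crank '[{"tx":0,"ty":0,"tz":-20,"turn":0},{"tx":0,"ty":0,"tz":-50,"turn":0},{"tx":0,"ty":0,"tz":-110,"turn":0},{"tx":0,"ty":-60,"tz":-120,"turn":0},{"tx":0,"ty":-120,"tz":-120,"turn":0}]'
python3 -m crank '[{"tx":0,"ty":-60,"tz":0,"turn":0},{"tx":0,"ty":-120,"tz":0,"turn":0},{"tx":0,"ty":-150,"tz":0,"turn":0},{"tx":0,"ty":-150,"tz":0,"turn":0}]' 70
python3 - <<'E'
from meas import *
for n in("top","scene"):
    im,d=shot(n,n+"3"); P=cloud(n,d)
    for xy in(B(-.041,-.088,0)[:2],(.562,.1325)): print(n,cup(im,d,P,xy,.04,.09))
print(B(-.041,-.088,0),delta([.5625,.132,.041],BYAW+np.pi/2))
E
```

```text
time: 17.15
position: [0.4743, -0.2497, 0.0536]
tool_rot: [3.128, -0.291, -0.0]
ft_force: [0.8, 0.4, -0.8]
grip_width: 0.545
grip_force: 19.9
time: 17.52
position: [0.4745, -0.2497, 0.0537]
tool_rot: [3.128, -0.291, 0.0]
ft_force: [-0.4, -0.1, 0.2]
grip_width: 0.65
grip_force: 0.0
time: 18.15
position: [0.4978, -0.1311, 0.1755]
tool_rot: [3.127, -0.295, 0.006]
ft_force: [0.5, 0.3, -0.4]
grip_width: 0.654
grip_force: 0.0
time: 18.65
position: [0.5243, 0.0192, 0.1738]
tool_rot: [-3.128, 0.282, -0.001]
ft_force: [-0.9, -0.8, 0.2]
grip_width: 0.801
grip_force: 0.0
top ([0.4731, -0.247, 0.0227, 0.0627, 156.0], [175, 181, 172])
top ([0.5641, 0.1431, 0.0158, 0.0567, 27.0], [179, 173, 161])
scene ([0.4752, -0.2481, 0.0262, 0.0611, 191.0], [174, 170, 150])
scene ([0.5635, 0.1326, 0.0237, 0.0549, 241.0], [196, 195, 173])
[ 0.47392174 -0.24903071  0.        ] [array([  16.2, -122.1,  132.3]), np.float64(0.08)]
```

```bash

python3 -m crank '[{"tx":8,"ty":-60,"tz":0,"turn":0},{"tx":16,"ty":-118,"tz":0,"turn":0},{"tx":16,"ty":-122,"tz":40,"turn":0},{"tx":16,"ty":-122,"tz":75,"turn":0},{"tx":16,"ty":-122,"tz":75,"turn":0}]'
python3 - <<'E'
from h import *
print(delta([.563,.132,.042],BYAW+np.pi/2))
E
```

```text
time: 19.38
position: [0.5605, 0.13, 0.0956]
tool_rot: [3.125, -0.295, -0.01]
ft_force: [0.5, -0.6, -0.1]
grip_width: 0.803
grip_force: 0.0
[array([ 2.4, -2.6, 53.6]), np.float64(0.05)]
```

```bash

python3 -m crank '[{"tx":1,"ty":-1.5,"tz":20,"turn":0},{"tx":1,"ty":-1.5,"tz":40,"turn":0},{"tx":1,"ty":-1.5,"tz":55,"turn":0},{"tx":1,"ty":-1.5,"tz":56,"turn":0}]'
python3 -m crank '[{"tx":0,"ty":0,"tz":0,"turn":0},{"tx":0,"ty":0,"tz":0,"turn":0},{"tx":0,"ty":0,"tz":0,"turn":0},{"tx":0,"ty":0,"tz":0,"turn":0}]' 30 20
python3 -m crank '[{"tx":0,"ty":0,"tz":-30,"turn":0},{"tx":0,"ty":0,"tz":-70,"turn":0},{"tx":0,"ty":0,"tz":-110,"turn":0},{"tx":0,"ty":0,"tz":-130,"turn":0},{"tx":0,"ty":0,"tz":-130,"turn":0}]'
python3 - <<'E'
from h import *
print(delta(B(-.041,.0,.17),BYAW+np.pi/2))
E
```

```text
time: 19.88
position: [0.5626, 0.1336, 0.041]
tool_rot: [3.127, -0.291, -0.004]
ft_force: [-0.6, -0.1, 0.5]
grip_width: 0.798
grip_force: 0.0
time: 20.38
position: [0.5641, 0.1338, 0.0431]
tool_rot: [3.128, -0.291, 0.001]
ft_force: [-0.1, -0.5, 2.9]
grip_width: 0.548
grip_force: 20.0
time: 21.0
position: [0.5644, 0.1342, 0.1734]
tool_rot: [-3.128, 0.291, -0.004]
ft_force: [-0.1, -0.4, -1.0]
grip_width: 0.549
grip_force: 19.9
[array([-17.6, 305.3,   3.2]), np.float64(0.08)]
```

```bash

python3 -m crank '[{"tx":-10,"ty":60,"tz":0,"turn":0},{"tx":-17.5,"ty":120,"tz":0,"turn":0},{"tx":-17.5,"ty":180,"tz":0,"turn":0},{"tx":-17.5,"ty":240,"tz":0,"turn":0},{"tx":-17.5,"ty":290,"tz":0,"turn":0}]'
python3 -m crank '[{"tx":0,"ty":15,"tz":10,"turn":0},{"tx":0,"ty":15,"tz":60,"turn":0},{"tx":0,"ty":15,"tz":90,"turn":0},{"tx":0,"ty":15,"tz":110,"turn":0},{"tx":0,"ty":15,"tz":110,"turn":0}]'
python3 -m crank '[{"tx":0,"ty":0,"tz":0,"turn":0}]'
python3 - <<'E'
from h import *
print(delta(B(-.041,0,.0512),BYAW+np.pi/2))
E
```

```text
time: 21.62
position: [0.4908, -0.1503, 0.1704]
tool_rot: [-3.128, 0.294, 0.005]
ft_force: [0.4, -0.3, 0.1]
grip_width: 0.545
grip_force: 19.9
time: 22.25
position: [0.4878, -0.1607, 0.0594]
tool_rot: [-3.126, 0.288, 0.01]
ft_force: [-0.6, 0.1, -0.9]
grip_width: 0.546
grip_force: 19.9
time: 22.38
position: [0.4904, -0.1619, 0.0625]
tool_rot: [-3.128, 0.29, 0.0]
ft_force: [1.0, -0.2, -0.8]
grip_width: 0.542
grip_force: 19.9
[array([ 0.5,  0.7, 11.3]), np.float64(0.09)]
```

```bash

python3 -m crank '[{"tx":0,"ty":0,"tz":5,"turn":0},{"tx":0,"ty":0,"tz":11,"turn":0},{"tx":0,"ty":0,"tz":11,"turn":0}]'
python3 -m crank '[{"tx":0,"ty":0,"tz":0,"turn":0},{"tx":0,"ty":0,"tz":0,"turn":0},{"tx":0,"ty":0,"tz":0,"turn":0}]' 57
python3 -m crank '[{"tx":0,"ty":0,"tz":-20,"turn":0},{"tx":0,"ty":0,"tz":-60,"turn":0},{"tx":0,"ty":-40,"tz":-110,"turn":0},{"tx":-5,"ty":-100,"tz":-120,"turn":0},{"tx":-10,"ty":-160,"tz":-120,"turn":0}]'
python3 -m crank '[{"tx":-10,"ty":-60,"tz":-20,"turn":0},{"tx":-20,"ty":-120,"tz":-20,"turn":0},{"tx":-40,"ty":-170,"tz":-20,"turn":0},{"tx":-60,"ty":-220,"tz":-20,"turn":0},{"tx":-60,"ty":-220,"tz":-20,"turn":0}]' 70
python3 - <<'E'
from meas import *
for n in("top","scene"):
    im,d=shot(n,n+"4"); P=cloud(n,d)
    for xy in(B(-.041,-.088,0)[:2],B(-.041,0,0)[:2],(.4195,.315)): print(n,cup(im,d,P,xy,.04,.09))
print(delta([.4195,.315,.1],BYAW+np.pi/2),ctrl.get_state()["joint_positions"])
E
```

```text
time: 22.75
position: [0.4901, -0.1626, 0.0514]
tool_rot: [3.128, -0.291, -0.0]
ft_force: [0.9, -0.0, -0.7]
grip_width: 0.547
grip_force: 19.9
time: 23.12
position: [0.4903, -0.1626, 0.0517]
tool_rot: [3.128, -0.291, 0.0]
ft_force: [1.0, 0.9, -0.3]
grip_width: 0.646
grip_force: 0.0
time: 23.75
position: [0.5111, -0.0021, 0.1734]
tool_rot: [3.127, -0.293, 0.006]
ft_force: [-0.4, -0.0, 0.2]
grip_width: 0.653
grip_force: 0.0
time: 24.38
position: [0.4892, 0.2296, 0.192]
tool_rot: [-3.127, 0.276, 0.001]
ft_force: [0.4, -0.8, -0.2]
grip_width: 0.804
grip_force: 0.0
top ([0.4735, -0.2461, 0.0229, 0.0633, 156.0], [179, 184, 175])
top ([0.4875, -0.1591, 0.0228, 0.0626, 154.0], [178, 183, 177])
top None
scene ([0.4781, -0.2473, 0.0255, 0.0608, 192.0], [173, 170, 149])
scene ([0.4909, -0.1597, 0.0245, 0.0615, 200.0], [175, 172, 152])
scene ([0.4208, 0.3157, 0.0232, 0.0554, 259.0], [191, 190, 169])
[array([-87.3, -76.3,  91.4]), np.float64(0.1)] [ 0.30316095  0.20512932 -0.86643315  1.7678516   0.16513225  1.24435549
 -2.36110916]
```

```bash

python3 -m crank '[{"tx":-30,"ty":-25,"tz":0,"turn":-2},{"tx":-60,"ty":-50,"tz":0,"turn":-4},{"tx":-86,"ty":-75,"tz":20,"turn":-6},{"tx":-86,"ty":-75,"tz":70,"turn":-6},{"tx":-86,"ty":-75,"tz":90,"turn":-6}]'
python3 -m crank '[{"tx":0,"ty":0,"tz":0,"turn":0}]'
python3 - <<'E'
from h import *
print(delta([.420,.3152,.042],BYAW+np.pi/2),ctrl.get_state()["joint_positions"])
E
```

```text
time: 25.1
position: [0.4205, 0.3106, 0.099]
tool_rot: [3.095, 0.524, -0.006]
ft_force: [0.1, -0.8, -0.4]
grip_width: 0.806
grip_force: 0.0
time: 25.22
position: [0.421, 0.3115, 0.1004]
tool_rot: [3.096, 0.524, -0.005]
ft_force: [0.3, -0.2, 1.0]
grip_width: 0.803
grip_force: 0.0
[array([ 0.4, -3.9, 58.4]), np.float64(6.05)] [ 0.16316579  0.31014944 -0.96138158  1.89878938  0.28669549  1.0820807
 -2.14884044]
```

```bash

python3 -m crank '[{"tx":0.4,"ty":-3.5,"tz":25,"turn":0},{"tx":0.4,"ty":-3.5,"tz":45,"turn":0},{"tx":0.4,"ty":-3.5,"tz":58,"turn":0},{"tx":0.4,"ty":-3.5,"tz":58,"turn":0}]'
python3 -m crank '[{"tx":0,"ty":0,"tz":0,"turn":0},{"tx":0,"ty":0,"tz":0,"turn":0},{"tx":0,"ty":0,"tz":0,"turn":0},{"tx":0,"ty":0,"tz":0,"turn":0}]' 30 20
python3 -m crank '[{"tx":0,"ty":0,"tz":-40,"turn":0},{"tx":0,"ty":0,"tz":-90,"turn":0},{"tx":0,"ty":0,"tz":-140,"turn":0},{"tx":0,"ty":0,"tz":-150,"turn":0},{"tx":0,"ty":0,"tz":-150,"turn":0}]'
python3 - <<'E'
from h import *
print(delta(B(-.041,.088,.17),BYAW+np.pi/2))
E
```

```text
time: 25.72
position: [0.4198, 0.3163, 0.0429]
tool_rot: [3.096, 0.528, -0.002]
ft_force: [-0.0, 0.4, 0.1]
grip_width: 0.804
grip_force: 0.0
time: 26.22
position: [0.4205, 0.3168, 0.044]
tool_rot: [3.096, 0.528, 0.001]
ft_force: [-0.3, -1.4, 3.3]
grip_width: 0.544
grip_force: 20.1
time: 26.85
position: [0.4202, 0.3167, 0.1935]
tool_rot: [3.097, 0.528, 0.001]
ft_force: [0.6, -0.0, -0.5]
grip_width: 0.541
grip_force: 19.9
[array([-47.7, 399.8,  23.6]), np.float64(6.08)]
```

```bash

python3 -m crank '[{"tx":-5,"ty":50,"tz":0,"turn":0},{"tx":-12,"ty":105,"tz":0,"turn":0},{"tx":-19,"ty":160,"tz":0,"turn":0},{"tx":-26,"ty":215,"tz":0,"turn":0},{"tx":-32,"ty":270,"tz":0,"turn":0}]'
python3 -m crank '[{"tx":-6,"ty":50,"tz":0,"turn":2},{"tx":-12,"ty":100,"tz":0,"turn":4},{"tx":-16,"ty":130,"tz":30,"turn":6},{"tx":-16,"ty":130,"tz":80,"turn":6},{"tx":-16,"ty":130,"tz":120,"turn":6}]'
python3 -m crank '[{"tx":0,"ty":0,"tz":0,"turn":0}]'
python3 - <<'E'
from h import *
print(delta(B(-.041,.088,.0521),BYAW+np.pi/2))
E
```

```text
time: 27.48
position: [0.4782, 0.0493, 0.1915]
tool_rot: [-3.097, -0.528, 0.005]
ft_force: [1.1, 0.7, -0.6]
grip_width: 0.545
grip_force: 19.9
time: 28.1
position: [0.5049, -0.0767, 0.0694]
tool_rot: [-3.127, 0.293, 0.008]
ft_force: [0.1, -0.3, -1.3]
grip_width: 0.543
grip_force: 19.9
time: 28.22
position: [0.5029, -0.0756, 0.0688]
tool_rot: [-3.126, 0.29, 0.017]
ft_force: [-0.3, 0.0, -1.0]
grip_width: 0.547
grip_force: 19.9
[array([ 4.9, -0.1, 16.6]), np.float64(0.09)]
```

```bash

python3 -m crank '[{"tx":2,"ty":0,"tz":7,"turn":0},{"tx":2,"ty":0,"tz":16,"turn":0},{"tx":2,"ty":0,"tz":16.5,"turn":0},{"tx":2,"ty":0,"tz":16.5,"turn":0}]'
python3 -m crank '[{"tx":0,"ty":0,"tz":0,"turn":0},{"tx":0,"ty":0,"tz":0,"turn":0},{"tx":0,"ty":0,"tz":0,"turn":0}]' 57
python3 -m crank '[{"tx":0,"ty":0,"tz":-30,"turn":0},{"tx":0,"ty":0,"tz":-90,"turn":0},{"tx":0,"ty":0,"tz":-150,"turn":0},{"tx":0,"ty":-20,"tz":-200,"turn":0},{"tx":0,"ty":-40,"tz":-260,"turn":0}]'
python3 -m crank '[{"tx":-30,"ty":-20,"tz":0,"turn":-2},{"tx":-60,"ty":-30,"tz":0,"turn":-4},{"tx":-60,"ty":-30,"tz":0,"turn":-6},{"tx":-60,"ty":-30,"tz":0,"turn":-8},{"tx":-60,"ty":-30,"tz":0,"turn":-10}]' 0
python3 -m crank '[{"tx":0,"ty":0,"tz":0,"turn":-2},{"tx":0,"ty":0,"tz":0,"turn":-4},{"tx":0,"ty":0,"tz":0,"turn":-6},{"tx":0,"ty":0,"tz":0,"turn":-8},{"tx":0,"ty":0,"tz":0,"turn":-8}]' 
python3 - <<'E'
from meas import *
for n in("top","scene"):
    im,d=shot(n,n+"5"); P=cloud(n,d)
    for y in(-.088,0,.088): print(n,cup(im,d,P,B(-.041,y,0)[:2],.04,.09))
print(delta(B(.145,.095,.33),BYAW),ctrl.get_state()["joint_positions"])
a=cv2.imread("pics/scene5.png")[90:290,150:350]; cv2.imwrite("pics/c2.png",cv2.resize(a,(600,600),interpolation=2))
E
```

```text
time: 28.72
position: [0.5097, -0.0769, 0.0576]
tool_rot: [3.128, -0.291, 0.001]
ft_force: [0.6, 0.4, -0.1]
grip_width: 0.54
grip_force: 19.9
time: 29.1
position: [0.5095, -0.0769, 0.0573]
tool_rot: [3.128, -0.291, 0.001]
ft_force: [0.2, -0.3, 0.2]
grip_width: 0.651
grip_force: 0.0
time: 29.72
position: [0.5162, -0.0374, 0.3178]
tool_rot: [3.127, -0.292, -0.001]
ft_force: [0.3, -0.6, 0.3]
grip_width: 0.655
grip_force: 0.0
time: 30.35
position: [0.4631, 0.003, 0.3165]
tool_rot: [2.954, 1.067, 0.0]
ft_force: [-0.3, -0.1, 0.3]
grip_width: 0.176
grip_force: 0.0
time: 30.98
position: [0.4632, 0.003, 0.3163]
tool_rot: [2.419, 2.004, -0.0]
ft_force: [0.0, 0.4, 0.1]
grip_width: 0.003
grip_force: 0.0
top ([0.4744, -0.2459, 0.0231, 0.0623, 159.0], [171, 177, 168])
top ([0.4877, -0.1593, 0.0229, 0.0627, 154.0], [171, 177, 171])
top ([0.5064, -0.0746, 0.0229, 0.0631, 150.0], [100, 96, 84])
scene ([0.4774, -0.2456, 0.0249, 0.0611, 192.0], [171, 167, 146])
scene ([0.491, -0.1582, 0.0247, 0.0611, 206.0], [171, 168, 148])
scene ([0.5079, -0.0734, 0.0241, 0.0615, 222.0], [100, 96, 82])
[array([-63.3, 244.4, -13.7]), np.float64(0.05)] [ 0.65957461 -0.10268586 -0.66220853  1.74868711 -0.06313039  1.47418498
 -0.18251716]
```

View pics/c2.png

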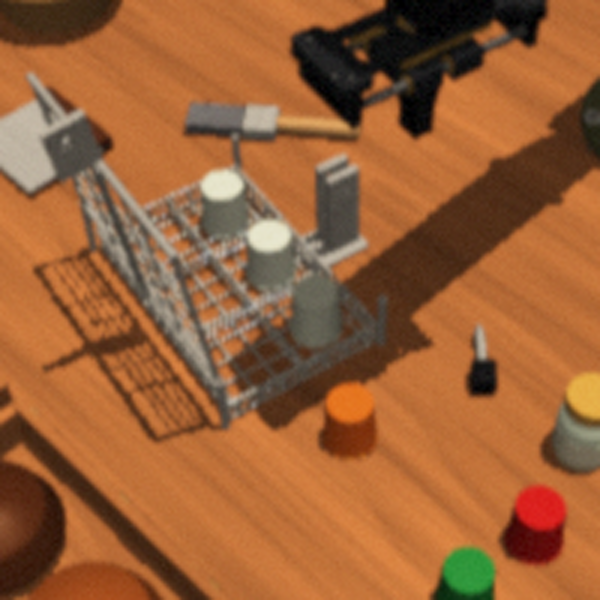

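The crop shows three moulds in the front compartments (221,190), (270,240) and (317,310), upright, with the lid open at left. I'll go over the lid and push it shut from behind.

```bash

python3 -m crank '[{"tx":0,"ty":50,"tz":-14,"turn":0},{"tx":-10,"ty":105,"tz":-14,"turn":0},{"tx":-30,"ty":160,"tz":-14,"turn":0},{"tx":-50,"ty":215,"tz":-14,"turn":0},{"tx":-63,"ty":255,"tz":-14,"turn":0}]'
python3 -m crank '[{"tx":0,"ty":0,"tz":40,"turn":0},{"tx":0,"ty":0,"tz":80,"turn":0},{"tx":0,"ty":0,"tz":86,"turn":0},{"tx":0,"ty":0,"tz":86,"turn":0}]'
python3 - <<'E'
from h import *
for x,z in((.136,.245),(.082,.244),(.031,.227),(.001,.208),(-.025,.183)): print(delta(B(x,.095,z),BYAW))
E
```

```text
time: 31.7
position: [0.7039, -0.1087, 0.3289]
tool_rot: [-2.422, -1.999, 0.001]
ft_force: [-0.1, 0.4, 0.9]
grip_width: 0.008
grip_force: 0.0
time: 32.2
position: [0.7025, -0.1063, 0.2451]
tool_rot: [2.419, 2.004, 0.001]
ft_force: [-0.5, -0.9, 0.8]
grip_width: 0.005
grip_force: 0.0
[array([ -0.7, -20. ,   0.1]), np.float64(0.06)]
[array([ -0.4, -74. ,   1.1]), np.float64(0.06)]
[array([-1.000e-01, -1.251e+02,  1.810e+01]), np.float64(0.06)]
[array([ 1.000e-01, -1.551e+02,  3.700e+01]), np.float64(0.06)]
[array([   0.2, -181.1,   62. ]), np.float64(0.06)]
```

```bash

python3 -m crank '[{"tx":0,"ty":-14,"tz":0,"turn":0},{"tx":0,"ty":-28,"tz":0,"turn":0},{"tx":0,"ty":-42,"tz":0,"turn":0},{"tx":0,"ty":-58,"tz":0,"turn":0},{"tx":0,"ty":-74,"tz":1,"turn":0}]'
python3 -m crank '[{"tx":0,"ty":-10,"tz":2,"turn":0},{"tx":0,"ty":-20,"tz":5,"turn":0},{"tx":0,"ty":-30,"tz":9,"turn":0},{"tx":0,"ty":-40,"tz":12,"turn":0},{"tx":0,"ty":-51,"tz":17,"turn":0}]'
python3 -m crank '[{"tx":0,"ty":-8,"tz":4,"turn":0},{"tx":0,"ty":-16,"tz":9,"turn":0},{"tx":0,"ty":-24,"tz":14,"turn":0},{"tx":0,"ty":-30,"tz":19,"turn":0}]'
python3 -m crank '[{"tx":0,"ty":-7,"tz":6,"turn":0},{"tx":0,"ty":-14,"tz":12,"turn":0},{"tx":0,"ty":-20,"tz":18,"turn":0},{"tx":0,"ty":-26,"tz":25,"turn":0}]'
cat > lid.py <<'E'
from fit import *
def lidang(lo=0,hi=1.8,st=.02,n="scene",f=None,zx=.26):
    im,d=shot(n,f); P=cloud(n,d)
    m=(P[...,0]>.36)&(P[...,0]<.75)&(P[...,1]<-.02)&(P[...,1]>-.36)&(P[...,2]>.066)&(P[...,2]<zx); q=P[m]
    aa=np.arange(lo,hi,st); c=[(dist([BX,BY,BYAW,a,0],q)<.003).sum() for a in aa]; return aa[np.argmax(c)],max(c)
E
python3 - <<'E'
from lid import *
print(lidang())
print(delta(B(-.0457,.095,.215),BYAW))
E
```

```text
time: 32.83
position: [0.6323, -0.0923, 0.2484]
tool_rot: [2.412, 2.0, 0.011]
ft_force: [3.3, 0.3, 3.5]
grip_width: 0.004
grip_force: 1.9
time: 33.45
position: [0.5787, -0.0829, 0.2258]
tool_rot: [-2.417, -2.006, 0.0]
ft_force: [2.3, -0.2, 2.2]
grip_width: 0.002
grip_force: 1.2
time: 33.95
position: [0.5493, -0.0775, 0.2069]
tool_rot: [-2.418, -2.006, 0.001]
ft_force: [2.9, -0.8, 2.1]
grip_width: 0.009
grip_force: 0.9
time: 34.45
position: [0.524, -0.0727, 0.1819]
tool_rot: [2.418, 2.006, -0.0]
ft_force: [1.3, -0.5, 1.6]
grip_width: 0.005
grip_force: 0.8
(np.float64(0.74), np.int64(1066))
[array([  0.5, -19. , -34.2]), np.float64(0.08)]
```

```bash

python3 -m crank '[{"tx":0,"ty":4,"tz":-20,"turn":0},{"tx":0,"ty":4,"tz":-50,"turn":0},{"tx":0,"ty":-18,"tz":-50,"turn":0},{"tx":0,"ty":-18,"tz":-36,"turn":0},{"tx":0,"ty":-20,"tz":-28,"turn":0}]'
python3 -m crank '[{"tx":0,"ty":-4,"tz":8,"turn":0},{"tx":0,"ty":-9,"tz":16,"turn":0},{"tx":0,"ty":-14,"tz":24,"turn":0},{"tx":0,"ty":-18,"tz":32,"turn":0},{"tx":0,"ty":-22,"tz":40,"turn":0}]'
python3 - <<'E'
from lid import *
print(lidang())
for a in (.4,.3,.2,.1,0): print(a,delta(lidp(.18,.095,a)+[0,0,.0235],BYAW))
E
```

```text
time: 35.12
position: [0.5029, -0.0688, 0.2089]
tool_rot: [-2.415, -2.004, 0.005]
ft_force: [-4.7, 1.5, 7.6]
grip_width: 0.004
grip_force: 3.4
time: 35.75
position: [0.483, -0.0649, 0.1697]
tool_rot: [2.418, 2.006, 0.0]
ft_force: [-1.5, 0.1, 2.4]
grip_width: 0.007
grip_force: 1.1
(np.float64(0.44), np.int64(1042))
0.4 [array([ 0.7, -5.6,  3.1]), np.float64(0.08)]
0.3 [array([  0.7, -11.8,  20. ]), np.float64(0.08)]
0.2 [array([  0.8, -16.2,  37.4]), np.float64(0.08)]
0.1 [array([  0.8, -18.9,  55.2]), np.float64(0.08)]
0 [array([  0.8, -19.8,  73.2]), np.float64(0.08)]
```

```bash

python3 -m crank '[{"tx":0,"ty":-5,"tz":9,"turn":0},{"tx":0,"ty":-9,"tz":18,"turn":0},{"tx":0,"ty":-12,"tz":27,"turn":0},{"tx":0,"ty":-14,"tz":36,"turn":0},{"tx":0,"ty":-15,"tz":45,"turn":0}]'
python3 -m crank '[{"tx":0,"ty":-1,"tz":8,"turn":0},{"tx":0,"ty":-2,"tz":16,"turn":0},{"tx":0,"ty":-3,"tz":24,"turn":0},{"tx":0,"ty":-3,"tz":28,"turn":0},{"tx":0,"ty":-3,"tz":28,"turn":0}]'
python3 - <<'E'
from lid import *
print(lidang(0,.4,.005),lidang(-0.05,.4,.005,"top"))
print(delta(lidp(.18,.095,0)+[0,0,.023],BYAW))
E
```

```text
time: 36.42
position: [0.4677, -0.0622, 0.1245]
tool_rot: [-2.417, -2.005, 0.002]
ft_force: [-1.6, 0.5, 2.2]
grip_width: 0.004
grip_force: 0.7
time: 37.05
position: [0.4654, -0.0616, 0.097]
tool_rot: [-2.417, -2.006, 0.0]
ft_force: [0.0, 0.4, -0.6]
grip_width: 0.007
grip_force: 0.0
(np.float64(0.01), np.int64(968)) (np.float64(0.019999999999999962), np.int64(909))
[array([ 0.7, -3. ,  2.4]), np.float64(0.08)]
```

```bash

python3 -m crank '[{"tx":0,"ty":-2,"tz":2,"turn":0},{"tx":0,"ty":-2,"tz":4,"turn":0},{"tx":0,"ty":-2,"tz":6,"turn":0}]'
python3 -m crank '[{"tx":0,"ty":0,"tz":0,"turn":0},{"tx":0,"ty":0,"tz":0,"turn":0}]'
python3 - <<'E'
from lid import *
print(lidang(-.05,.4,.005),lidang(-0.05,.4,.005,"top"))
E
```

```text
time: 37.52
position: [0.4641, -0.0614, 0.0945]
tool_rot: [2.417, 2.005, -0.002]
ft_force: [-11.7, 1.6, 36.4]
grip_width: 0.008
grip_force: 18.3
time: 37.78
position: [0.4641, -0.0613, 0.0947]
tool_rot: [2.417, 2.005, -0.002]
ft_force: [-9.8, 1.5, 27.0]
grip_width: 0.004
grip_force: 13.8
(np.float64(-2.7755575615628914e-17), np.int64(987)) (np.float64(0.019999999999999962), np.int64(920))
```

```bash

python3 -m crank '[{"tx":0,"ty":0,"tz":-30,"turn":0},{"tx":0,"ty":0,"tz":-80,"turn":0},{"tx":0,"ty":10,"tz":-130,"turn":0},{"tx":0,"ty":60,"tz":-150,"turn":0},{"tx":30,"ty":110,"tz":-150,"turn":0}]' 50 30
python3 -m crank '[{"tx":30,"ty":30,"tz":0,"turn":0},{"tx":60,"ty":60,"tz":0,"turn":0},{"tx":60,"ty":60,"tz":0,"turn":0}]'
python3 - <<'E'
from lid import *
for n in("top","scene"):
    im,d=shot(n,n+"6"); P=cloud(n,d); np.save(n+"6.npy",d)
    m=(P[...,0]>.38)&(P[...,0]<.52)&(P[...,1]>-.0)&(P[...,1]<.15)&(P[...,2]>.004)&(P[...,2]<.045); q=P[m]; c=im[m].max(1)
    print(n,len(q)); dk=q[c<90]; lt=q[c>=90]
    print("head top pts",np.round(dk[dk[:,2]>.02].mean(0),4),(dk[:,2]>.02).sum(),"all",np.round(q.mean(0),4))
    for k in("pin_head","pin_mid","pin"): print(k,[(np.round(r["xyz"],4).tolist(),round(r["confidence"],2)) for r in ctrl.mark_of(n,k)])
    u=proj(n,[.468,.07,.012]).astype(int); i=cv2.imread(f"pics/{n}6.png")[u[1]-25:u[1]+25,u[0]-25:u[0]+25]; cv2.imwrite(f"pics/p_{n}.png",cv2.resize(i,(400,400),interpolation=0)); print(u)
print(lidang(-.05,.2,.005))
cv2.imwrite("pics/c3.png",np.hstack([cv2.imread(f"pics/p_{n}.png") for n in("top","scene")]))
E
```

```text
time: 38.5
position: [0.5794, -0.0562, 0.2441]
tool_rot: [2.42, 1.993, 0.001]
ft_force: [0.5, -0.2, 0.1]
grip_width: 0.486
grip_force: 0.0
time: 38.88
position: [0.6482, -0.0009, 0.24]
tool_rot: [-2.411, -2.009, -0.002]
ft_force: [-1.4, 0.5, 0.5]
grip_width: 0.572
grip_force: 0.0
top 260
head top pts [0.4393 0.0843 0.0243] 42 all [0.4411 0.0779 0.0113]
pin_head [([0.4023, -0.1447, 0.0892], 0.74), ([0.4406, 0.0863, 0.0133], 0.4)]
pin_mid [([0.4391, 0.0835, 0.0162], 0.56), ([0.4139, 0.065, 0.0104], 0.45)]
pin [([0.4338, 0.0801, 0.0028], 0.64)]
[219 213]
scene 151
head top pts [0.4404 0.0866 0.0233] 61 all [0.4361 0.0818 0.0174]
pin_head [([0.4361, 0.0884, 0.0115], 0.5)]
pin_mid [([0.531, -0.1695, 0.0118], 0.49), ([0.4161, 0.0636, 0.0123], 0.46)]
pin [([0.4421, 0.0861, 0.0017], 0.72)]
[299 218]
(np.float64(0.00499999999999997), np.int64(439))
```

View pics/c3.png

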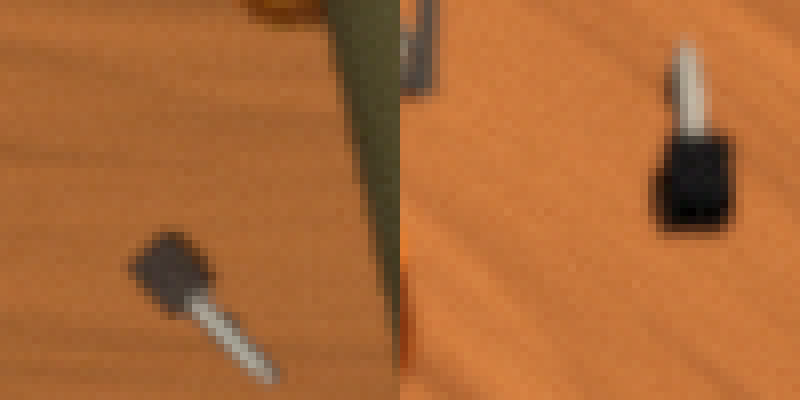

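The pin was knocked: head is now near (0.440, 0.086), tip pointing about -137°. Before grasping it I'll check that the insertion pose on the +y side is within reach.

```bash

python3 - <<'E'
from h import *
from scipy.optimize import least_squares
for n in("top","scene"):
    im=cv2.cvtColor(cv2.imread(f"pics/{n}6.png"),4).astype(int); d=np.load(n+"6.npy"); P=cloud(n,d); K,o,Rm=cam(n)
    v,u=np.indices(d.shape); ray=np.stack([(u-K[0,2])/K[0,0],(v-K[1,2])/K[1,1],np.ones_like(d)],-1)@Rm.T
    pl=lambda z: o+ray*((z-o[2])/ray[...,2])[...,None]
    near=np.hypot(pl(.012)[...,0]-.43,pl(.012)[...,1]-.077)<.055
    sat=im.max(2)-im.min(2); sh=near&(sat<45)&(im.max(2)>110); hd=near&(im.max(2)<95)&(P[...,2]>.02)
    q=pl(.013)[sh][:,:2]; c=q.mean(0); w=np.linalg.svd(q-c)[2][0]; w*=-np.sign(w[1])
    h=P[hd]; hc=(cv2.minAreaRect(h[:,:2].astype(np.float32)))
    print(n,sh.sum(),"shank c",c,"yaw",np.degrees(np.arctan2(w[1],w[0])),"head",hc,h[:,2].mean(), "off-axis mm",1000*np.cross(w,np.array(hc[0])-c))
    e=np.array(hc[0])-c; print(" yaw head->shank",np.degrees(np.arctan2(-e[1],-e[0])), np.linalg.norm(e))
f=B(-.128,0,.092); yd=np.array([-np.sin(BYAW),np.cos(BYAW),0])
print(delta([*(f+.085*yd)[:2],.2],BYAW))
E
```

```text
top 36 shank c [0.41323386 0.05919949] yaw -133.391607069277 head ((0.4392579197883606, 0.08500179648399353), (0.026222076267004013, 0.01918812282383442), 46.33816146850586) 0.02452385066903554 off-axis mm 1.1853432814492686
 yaw head->shank -135.2451504540898 0.03664711353109576
scene 24 shank c [0.41114901 0.05804425] yaw -131.34481013577292 head ((0.7393932342529297, 0.30214378237724304), (0.7670061588287354, 0.02216559648513794), 35.836299896240234) 0.038983441281546745 off-axis mm 85.17913857837267
 yaw head->shank -143.36358311666154 0.4090584973727252
[array([ -98.3, -210.6,   41.7]), np.float64(0.06)]<stdin>:11: DeprecationWarning: Arrays of 2-dimensional vectors are deprecated. Use arrays of 3-dimensional vectors instead. (deprecated in NumPy 2.0)
```

```bash

python3 -m crank '[{"tx":-25,"ty":-53,"tz":0,"turn":0},{"tx":-50,"ty":-106,"tz":0,"turn":0},{"tx":-75,"ty":-159,"tz":10,"turn":0},{"tx":-98,"ty":-210,"tz":40,"turn":0},{"tx":-98,"ty":-210,"tz":40,"turn":0}]'
python3 -m crank '[{"tx":0,"ty":0,"tz":40,"turn":0},{"tx":0,"ty":0,"tz":80,"turn":0},{"tx":0,"ty":0,"tz":98,"turn":0},{"tx":0,"ty":0,"tz":98,"turn":0},{"tx":0,"ty":0,"tz":98,"turn":0}]'
python3 -m crank '[{"tx":-10,"ty":0,"tz":0,"turn":0},{"tx":-20,"ty":0,"tz":0,"turn":0},{"tx":-20,"ty":0,"tz":0,"turn":0}]'
python3 - <<'E'
from h import *
f=B(-.128,0,.092); yd=np.array([-np.sin(BYAW),np.cos(BYAW),0])
print(delta([*(f+.065*yd)[:2],.102],BYAW),ctrl.get_state()["joint_positions"])
E
```

```text
time: 39.95
position: [0.4154, -0.0636, 0.1973]
tool_rot: [-2.421, -1.997, 0.015]
ft_force: [0.6, -1.5, 0.6]
grip_width: 0.575
grip_force: 0.0
time: 40.58
position: [0.424, -0.0617, 0.1046]
tool_rot: [2.416, 2.005, 0.002]
ft_force: [-0.2, 0.8, -0.2]
grip_width: 0.575
grip_force: 0.0
time: 40.95
position: [0.4189, -0.0828, 0.1036]
tool_rot: [2.42, 2.003, -0.0]
ft_force: [-0.9, -0.6, 0.2]
grip_width: 0.578
grip_force: 0.0
[array([ 0.4, -1.2,  1.6]), np.float64(0.05)] [ 0.89537088 -0.0088779  -0.750302    2.11779085 -0.00629562  1.02980863
 -0.03970709]
```

```bash

python3 - <<'E'
from h import *
print(delta([.4395,.0858,.07],-.777))
E
python3 -m crank '[{"tx":0,"ty":0,"tz":-20,"turn":0},{"tx":40,"ty":0,"tz":-20,"turn":2},{"tx":90,"ty":0,"tz":-20,"turn":4},{"tx":140,"ty":-5,"tz":-20,"turn":6},{"tx":165,"ty":-12,"tz":0,"turn":6.7}]' 45 30
python3 -m crank '[{"tx":0,"ty":0,"tz":0,"turn":0},{"tx":0,"ty":0,"tz":0,"turn":0}]'
python3 - <<'E'
from h import *
print(delta([.4395,.0858,.0225],-.777))
E
```

```text
[array([169.5, -11.3,  33.5]), np.float64(6.75)]
time: 41.58
position: [0.4393, 0.0849, 0.1046]
tool_rot: [2.894, 1.219, 0.006]
ft_force: [0.9, 0.8, -0.5]
grip_width: 0.517
grip_force: 0.0
time: 41.82
position: [0.4377, 0.0824, 0.1034]
tool_rot: [2.893, 1.225, -0.0]
ft_force: [0.3, -0.5, 0.3]
grip_width: 0.516
grip_force: 0.0
[array([ 3.7, -1.1, 80.9]), np.float64(0.08)]
```

```bash

python3 -m crank '[{"tx":3.7,"ty":-1,"tz":30,"turn":0.1},{"tx":3.7,"ty":-1,"tz":55,"turn":0.1},{"tx":3.7,"ty":-1,"tz":72,"turn":0.1},{"tx":3.7,"ty":-1,"tz":80.5,"turn":0.1},{"tx":3.7,"ty":-1,"tz":80.5,"turn":0.1}]'
python3 -m crank '[{"tx":0,"ty":0,"tz":0,"turn":0},{"tx":0,"ty":0,"tz":0,"turn":0}]'
python3 - <<'E'
from h import *
print(delta([.4395,.0858,.0225],-.777))
E
```

```text
time: 42.45
position: [0.4396, 0.0855, 0.0228]
tool_rot: [2.899, 1.21, -0.001]
ft_force: [0.6, 0.0, -0.8]
grip_width: 0.516
grip_force: 0.0
time: 42.7
position: [0.4401, 0.0861, 0.0235]
tool_rot: [2.898, 1.211, 0.002]
ft_force: [-0.3, -0.7, 0.4]
grip_width: 0.515
grip_force: 0.0
[array([-0.7, -0.2,  1. ]), np.float64(-0.03)]
```

```bash

python3 -m crank '[{"tx":0,"ty":0,"tz":0,"turn":0},{"tx":0,"ty":0,"tz":0,"turn":0},{"tx":0,"ty":0,"tz":0,"turn":0},{"tx":0,"ty":0,"tz":0,"turn":0},{"tx":0,"ty":0,"tz":0,"turn":0}]' 10 35
python3 -m crank '[{"tx":0,"ty":0,"tz":0,"turn":0},{"tx":0,"ty":0,"tz":0,"turn":0}]'
python3 -m crank '[{"tx":0,"ty":0,"tz":-20,"turn":0},{"tx":0,"ty":0,"tz":-50,"turn":0},{"tx":0,"ty":0,"tz":-80,"turn":0},{"tx":0,"ty":0,"tz":-100,"turn":0},{"tx":0,"ty":0,"tz":-100,"turn":0}]'
python3 - <<'E'
from h import *
f=B(-.128,0,.092); yd=np.array([-np.sin(BYAW),np.cos(BYAW),0])
print(delta([*(f+.105*yd)[:2],.13],BYAW),f)
E
```

```text
time: 43.32
position: [0.4395, 0.0863, 0.0229]
tool_rot: [2.898, 1.211, -0.0]
ft_force: [-0.7, 0.0, 1.7]
grip_width: 0.277
grip_force: 35.0
time: 43.58
position: [0.4395, 0.0863, 0.0229]
tool_rot: [2.898, 1.211, -0.0]
ft_force: [-0.2, 0.5, 1.5]
grip_width: 0.273
grip_force: 35.0
time: 44.2
position: [0.4405, 0.0862, 0.1237]
tool_rot: [2.897, 1.21, 0.004]
ft_force: [-0.0, -1.0, -0.9]
grip_width: 0.272
grip_force: 35.0
[array([-102.4,   80.2,   -6.2]), np.float64(-6.73)] [ 0.40536429 -0.1460119   0.092     ]
```

```bash

python3 -m crank '[{"tx":-25,"ty":20,"tz":-6,"turn":-1.7},{"tx":-50,"ty":40,"tz":-6,"turn":-3.4},{"tx":-75,"ty":60,"tz":-6,"turn":-5.1},{"tx":-102,"ty":80,"tz":-6,"turn":-6.73},{"tx":-102,"ty":80,"tz":-6,"turn":-6.73}]'
python3 -m crank '[{"tx":0,"ty":0,"tz":0,"turn":0},{"tx":0,"ty":0,"tz":15,"turn":0},{"tx":0,"ty":0,"tz":27,"turn":0},{"tx":0,"ty":0,"tz":27,"turn":0},{"tx":0,"ty":0,"tz":27,"turn":0}]'
python3 - <<'E'
from h import *
f=B(-.128,0,.092); yd=np.array([-np.sin(BYAW),np.cos(BYAW),0])
print(delta([*(f+.105*yd)[:2],.1029],BYAW),f)
t=[]
for n in("top","scene"):
    im,d=shot(n,n+"7"); P=cloud(n,d); np.save(n+"7.npy",d)
    m=(np.hypot(P[...,0]-f[0],P[...,1]-f[1])<.035)&(P[...,2]>.1)&(P[...,2]<.12); q=P[m]
    print(n,"fork top",cv2.minAreaRect(q[:,:2].astype(np.float32)),q.mean(0),np.median(q[:,2]),len(q))
    tip=f+.05*yd; u=proj(n,tip).astype(int); print(u,proj(n,f))
    i=cv2.imread(f"pics/{n}7.png")[u[1]-30:u[1]+30,u[0]-30:u[0]+30]; t.append(cv2.resize(i,(400,400),interpolation=0))
cv2.imwrite("pics/c4.png",np.hstack(t))
E
```

```text
time: 44.82
position: [0.4232, -0.0449, 0.1272]
tool_rot: [-2.427, -1.992, 0.003]
ft_force: [0.0, -0.6, -1.5]
grip_width: 0.275
grip_force: 35.0
time: 45.45
position: [0.4248, -0.0422, 0.1017]
tool_rot: [-2.423, -1.999, -0.0]
ft_force: [-0.4, 0.1, -0.5]
grip_width: 0.276
grip_force: 35.0
[array([-0.6,  0.8, -1.2]), np.float64(0.01)] [ 0.40536429 -0.1460119   0.092     ]
top fork top ((0.4138246476650238, -0.14745894074440002), (0.027403727173805237, 0.051983024924993515), 79.60331726074219) [ 0.40954185 -0.14661822  0.10878611] 0.1086032179079719 103
[268 228] [284.07148463 231.76596355]
scene fork top ((0.4057683050632477, -0.14862807095050812), (0.02388889342546463, 0.037680380046367645), 81.26911163330078) [ 0.40622544 -0.14921029  0.10797713] 0.10786909703093461 67
[271 159] [262.10986167 150.07277294]
```

View pics/c4.png

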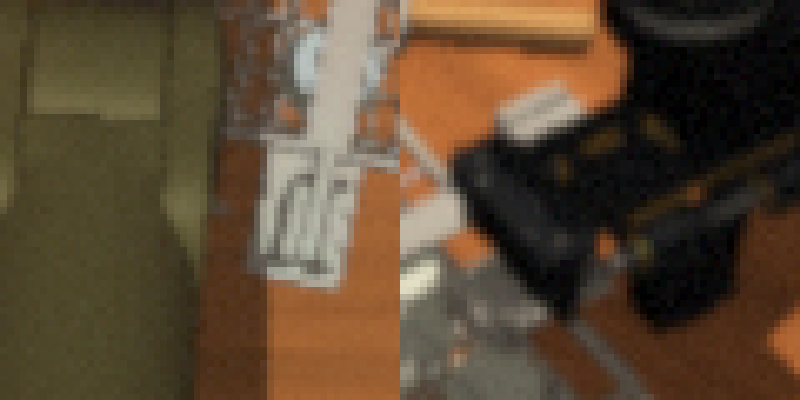

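```bash

python3 -m crank '[{"tx":-5,"ty":0.8,"tz":-1.2,"turn":0},{"tx":-12,"ty":0.8,"tz":-1.2,"turn":0},{"tx":-20,"ty":0.8,"tz":-1.2,"turn":0},{"tx":-20,"ty":0.8,"tz":-1.2,"turn":0}]'
python3 - <<'E'
from h import *
f=B(-.128,0,.092); yd=np.array([-np.sin(BYAW),np.cos(BYAW),0]); s=ctrl.get_state()
print(delta([*(f+.085*yd)[:2],.1029],BYAW))
tipw=s["position"]-.065*yd-[0,0,.0109]; print("tip exp",tipw,proj("top",tipw),proj("scene",tipw))
im,d=shot("top","top8"); P=cloud("top",d)
for im,nm in((im,"8"),(cv2.cvtColor(cv2.imread("pics/top3.png"),4),"3")):
    g=cv2.resize(im[205:255,255:305],(400,400),interpolation=cv2.INTER_CUBIC); cv2.imwrite(f"pics/t{nm}.png",cv2.cvtColor(g,4))
a,b=cv2.imread("pics/t8.png"),cv2.imread("pics/t3.png")
# draw predicted cheek-top outlines z=.110
for img in(a,b):
    for s_ in(1,-1):
        c=np.array([proj("top",B(-.128+dx*.018,s_*.0095+dy*.004,.110)) for dx,dy in((-1,-1),(-1,1),(1,1),(1,-1))]); c=((c+.5-[255,205])*8).astype(int)
        cv2.polylines(img,[c],True,(0,255,0),1)
t=((proj("top",tipw)+.5-[255,205])*8).astype(int); cv2.circle(a,tuple(int(v) for v in t),3,(0,0,255),1)
cv2.imwrite("pics/c5.png",np.hstack([a,b]))
E
```

```text
time: 46.05
position: [0.4215, -0.0633, 0.103]
tool_rot: [2.426, 1.996, -0.001]
ft_force: [-0.6, 0.2, -0.5]
grip_width: 0.272
grip_force: 35.0
[array([0.7, 0. , 0.1]), np.float64(-0.01)]
tip exp [ 0.40905046 -0.12706364  0.09210189] [278.22345847 230.51787966] [265.68165717 153.80950928]
```

View pics/c5.png

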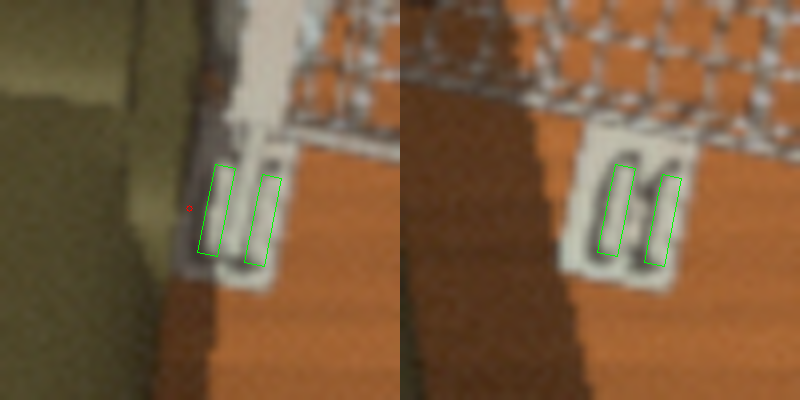

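The predicted fork outlines (green, around (615,210) and (663,220) in the crop) sit on the cheeks, and the tip mark at (189,208) is in line with them. Inserting now.

```bash

python3 -m crank '[{"tx":-3,"ty":0,"tz":0,"turn":0},{"tx":-6,"ty":0,"tz":0,"turn":0},{"tx":-9,"ty":0,"tz":0,"turn":0},{"tx":-11,"ty":0,"tz":0,"turn":0},{"tx":-11,"ty":0,"tz":0,"turn":0}]'
python3 -m crank '[{"tx":-2,"ty":0,"tz":0,"turn":0},{"tx":-4,"ty":0,"tz":0,"turn":0},{"tx":-4,"ty":0,"tz":0,"turn":0}]'
python3 - <<'E'
from h import *
f=B(-.128,0,.092); yd=np.array([-np.sin(BYAW),np.cos(BYAW),0])
s=ctrl.get_state(); print(delta([*(f+.0305*yd)[:2],.1029],BYAW), rot(s["tool_rot"]).T@s["ft_force"],s["torque"])
E
```

```text
time: 46.72
position: [0.4196, -0.0732, 0.103]
tool_rot: [2.424, 1.998, -0.0]
ft_force: [-0.7, 0.1, -2.0]
grip_width: 0.27
grip_force: 35.0
time: 47.1
position: [0.4188, -0.0772, 0.103]
tool_rot: [2.424, 1.998, -0.0]
ft_force: [0.4, -0.4, -0.1]
grip_width: 0.273
grip_force: 35.0
[array([-39.6,  -0.1,   0.1]), np.float64(0.01)] [-0.29630071  0.42072587  0.13893501] [-0.01146637 -0.11316394 -0.00281881]
```

```bash

python3 -m crank '[{"tx":-3,"ty":0,"tz":0,"turn":0},{"tx":-6,"ty":0,"tz":0,"turn":0},{"tx":-9,"ty":0,"tz":0,"turn":0},{"tx":-9,"ty":0,"tz":0,"turn":0}]'
python3 -m crank '[{"tx":-3,"ty":0,"tz":0,"turn":0},{"tx":-6,"ty":0,"tz":0,"turn":0},{"tx":-9,"ty":0,"tz":0,"turn":0},{"tx":-9,"ty":0,"tz":0,"turn":0}]'
python3 -m crank '[{"tx":-3,"ty":0,"tz":0,"turn":0},{"tx":-6,"ty":0,"tz":0,"turn":0},{"tx":-9,"ty":0,"tz":0,"turn":0},{"tx":-12,"ty":0,"tz":0,"turn":0},{"tx":-12,"ty":0,"tz":0,"turn":0}]'
python3 - <<'E'
from h import *
f=B(-.128,0,.092); yd=np.array([-np.sin(BYAW),np.cos(BYAW),0])
s=ctrl.get_state(); print(delta([*(f+.0305*yd)[:2],.1029],BYAW), rot(s["tool_rot"]).T@s["ft_force"],s["torque"])
E
```

```text
time: 47.6
position: [0.4171, -0.0861, 0.103]
tool_rot: [-2.424, -1.998, 0.0]
ft_force: [-1.7, 0.5, -1.2]
grip_width: 0.27
grip_force: 35.0
time: 48.1
position: [0.4154, -0.095, 0.103]
tool_rot: [2.424, 1.998, -0.0]
ft_force: [0.4, 0.2, -0.6]
grip_width: 0.268
grip_force: 35.0
time: 48.72
position: [0.4131, -0.1067, 0.103]
tool_rot: [2.424, 1.998, -0.0]
ft_force: [0.2, -0.8, -1.2]
grip_width: 0.27
grip_force: 35.0
[array([-9.5, -0.1,  0.1]), np.float64(0.0)] [-0.74118     0.33515355  1.18535494] [-0.00096553 -0.10377713 -0.00874653]
```

Smooth. About 9.5 mm to go; I'll push until the collar pushes back.

```bash

python3 -m crank '[{"tx":-3,"ty":0,"tz":0,"turn":0},{"tx":-6,"ty":0,"tz":0,"turn":0},{"tx":-7,"ty":0,"tz":0,"turn":0},{"tx":-7,"ty":0,"tz":0,"turn":0}]'
python3 -m crank '[{"tx":-1,"ty":0,"tz":0,"turn":0},{"tx":-2,"ty":0,"tz":0,"turn":0},{"tx":-3,"ty":0,"tz":0,"turn":0},{"tx":-3,"ty":0,"tz":0,"turn":0}]'
python3 -m crank '[{"tx":-1,"ty":0,"tz":0,"turn":0},{"tx":-1.5,"ty":0,"tz":0,"turn":0},{"tx":-1.5,"ty":0,"tz":0,"turn":0}]'
```

```text
time: 49.22
position: [0.4118, -0.1134, 0.103]
tool_rot: [2.424, 1.998, -0.0]
ft_force: [-0.5, -0.2, -0.4]
grip_width: 0.272
grip_force: 35.0
time: 49.72
position: [0.4113, -0.116, 0.103]
tool_rot: [-2.424, -1.999, -0.0]
ft_force: [0.9, 0.9, -1.0]
grip_width: 0.275
grip_force: 35.0
time: 50.1
position: [0.4113, -0.1161, 0.1031]
tool_rot: [-2.422, -1.999, -0.002]
ft_force: [0.3, 5.5, 0.3]
grip_width: 0.275
grip_force: 35.0
```

```bash

python3 -m crank '[{"tx":-1,"ty":0,"tz":0,"turn":0},{"tx":-2,"ty":0,"tz":0,"turn":0},{"tx":-2,"ty":0,"tz":0,"turn":0}]'
python3 -m crank '[{"tx":0.5,"ty":0,"tz":0,"turn":0},{"tx":0.5,"ty":0,"tz":0,"turn":0},{"tx":0.5,"ty":0,"tz":0,"turn":0},{"tx":0.5,"ty":0,"tz":0,"turn":0}]' 50
python3 -m crank '[{"tx":0,"ty":0,"tz":-20,"turn":0},{"tx":0,"ty":0,"tz":-50,"turn":0},{"tx":0,"ty":0,"tz":-100,"turn":0},{"tx":50,"ty":0,"tz":-130,"turn":0},{"tx":110,"ty":0,"tz":-140,"turn":0}]'
python3 -m crank '[{"tx":60,"ty":0,"tz":0,"turn":0},{"tx":120,"ty":0,"tz":0,"turn":0},{"tx":120,"ty":0,"tz":0,"turn":0}]'
python3 - <<'E'
from lid import *
print(lidang(-.05,.2,.005,"scene","scene9"))
i=[cv2.imread("pics/scene9.png")[90:250,160:320]]; im,d=shot("top","top9"); i.append(cv2.imread("pics/top9.png")[140:250,240:350])
cv2.imwrite("pics/c6.png",np.hstack([cv2.resize(x,(400,400),interpolation=2) for x in i]))
P=cloud("top",d)
for n in("scene","top"): print(n,B(-.128,.0305,.092),[(np.round(r["xyz"],4).tolist(),round(r["confidence"],2)) for r in ctrl.mark_of(n,"pin_head")])
E
```

```text
time: 50.48
position: [0.4113, -0.1161, 0.1031]
tool_rot: [-2.419, -1.998, -0.005]
ft_force: [1.6, 10.7, 1.2]
grip_width: 0.271
grip_force: 35.0
time: 50.98
position: [0.4106, -0.1196, 0.1031]
tool_rot: [2.424, 1.998, -0.0]
ft_force: [0.5, -0.6, -1.1]
grip_width: 0.56
grip_force: 0.0
time: 51.6
position: [0.433, -0.0111, 0.2453]
tool_rot: [2.425, 1.992, 0.003]
ft_force: [1.3, 0.2, 0.5]
grip_width: 0.581
grip_force: 0.0
time: 51.98
position: [0.4544, 0.1121, 0.2436]
tool_rot: [-2.414, -2.01, -0.004]
ft_force: [0.5, -0.7, 0.6]
grip_width: 0.573
grip_force: 0.0
(np.float64(-2.7755575615628914e-17), np.int64(1343))
scene [ 0.41119934 -0.11607526  0.092     ] [([0.4097, -0.1159, 0.0877], 0.63)]
top [ 0.41119934 -0.11607526  0.092     ] [([0.4146, -0.1168, 0.09], 0.46)]
```

View pics/c6.png

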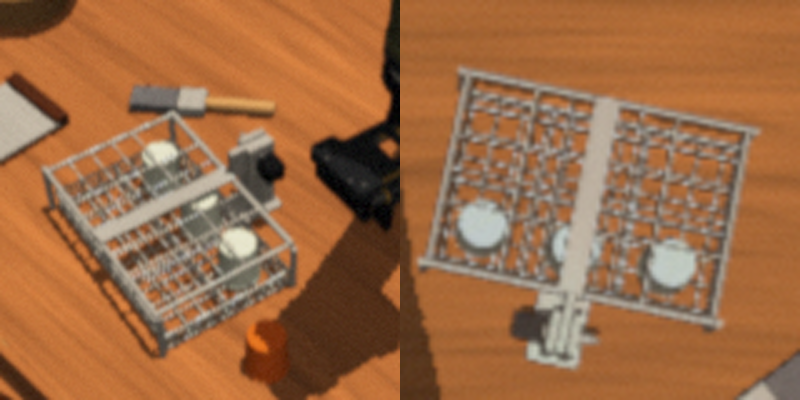

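The lid is level, the moulds show below it at (160,152), (203,207) and (238,243), and the pin head is against the fork at (270,165), its tip out the far side at top (592,335). Handing in.

```bash
python3 -c "
from bench import ctrl
print(ctrl.close_job())"
```

```text
the job is handed in; nothing more can be done
None
```

The job is done and handed in: all three aluminium moulds on the counter are mouth-down in their own compartments, the lid is closed, and the pin is locked in from the left (+y) side with its collar against the fork.

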